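# Clear, pack and secure the valve case

## Task

Take the tins out of the plywood case and stand them upright on the bench, and pack all the brass valves with T-handles from the bench into the case, each lying upright (handle up) on the floor of a compartment of its own; then push the lid fully shut, and only after that turn both turnbuttons square across the lid's edge so that it is secured. Leave everything else on the bench, such as the elbow fittings, where it is.

Things in the scene. Friction and masses are not known exactly. Their poses are not given: they have to be found in the camera images.
- case: fixed plywood case, open on top, 258 (x) x 205 (y, from -95 to +110) x 86 mm high; origin on its underside, z up. Walls 6 mm (21 on the hinge side, +y), floor 8 mm. Crossed 6 mm dividers, tops at z = 60, make four compartments. Two posts (40 x 50 mm, 92 high) against the -y side at x = -70 and +70 mm carry the turnbuttons
- lid (a joint): hinge of the plywood lid (258 x 205 x 8 mm): 0 = shut, top 94 mm above the case's underside; grows as it opens, 1.57 = upright, at most 2.0. Hinge line along the case's x at y = 110, z = 86 mm. Stiff: stays where left, pushed down with about 4 N at the free edge. Outside it has a steel bar handle 100 mm long, 100 mm from the hinge, standing 33 mm off
- lid_edge (a point): middle of the lid's free edge, 205 mm from the hinge line, 4 mm above the lid's underside
- button_a (a joint): steel turnbutton, upright pivot at x = -70, y = -122 mm of the case: bar 100 x 20 x 7 mm (z 95 to 102 of the case), on it a wing grip 50 long x 14 thick up to z = 131 mm. 0 = bar along the case's x, clear of the lid; +1.57 or -1.57 (stops; + is anticlockwise from above) = bar across the lid's edge, securing it. Turns either way, stays where left
- button_a_grip (a point): middle of that turnbutton's wing grip, on the pivot, 117 mm above the case's underside; its x axis lies along the bar
- button_b (a joint): steel turnbutton, upright pivot at x = 70, y = -122 mm of the case: bar 100 x 20 x 7 mm (z 95 to 102 of the case), on it a wing grip 50 long x 14 thick up to z = 131 mm. 0 = bar along the case's x, clear of the lid; +1.57 or -1.57 (stops; + is anticlockwise from above) = bar across the lid's edge, securing it. Turns either way, stays where left
- button_b_grip (a point): middle of that turnbutton's wing grip, on the pivot, 117 mm above the case's underside; its x axis lies along the bar
- bay0 (a point): centre of the floor of compartment 0 of the case, 8 mm above its underside; axes as the case. 120 (x) x 86 (y) mm: takes one valve, lying along x
- bay1 (a point): centre of the floor of compartment 1 of the case, 8 mm above its underside; axes as the case. 120 (x) x 86 (y) mm: takes one valve, lying along x
- bay2 (a point): centre of the floor of compartment 2 of the case, 8 mm above its underside; axes as the case. 120 (x) x 86 (y) mm: takes one valve, lying along x
- bay3 (a point): centre of the floor of compartment 3 of the case, 8 mm above its underside; axes as the case. 120 (x) x 86 (y) mm: takes one valve, lying along x
- valve0: loose brass shut-off valve, 0.35 kg: square body 52 x 44 x 40 high, a round 30 mm spigot at each end (92 mm long in all, along its x); on a stem a steel T-handle lies across the pipe: 12 mm thick in x, 46 long in y, from 50 to 70 mm above the underside; lift it by this. Origin: centre of the underside, z up. May be absent
- valve1: loose brass shut-off valve, 0.35 kg: square body 52 x 44 x 40 high, a round 30 mm spigot at each end (92 mm long in all, along its x); on a stem a steel T-handle lies across the pipe: 12 mm thick in x, 46 long in y, from 50 to 70 mm above the underside; lift it by this. Origin: centre of the underside, z up. May be absent
- valve2: loose brass shut-off valve, 0.35 kg: square body 52 x 44 x 40 high, a round 30 mm spigot at each end (92 mm long in all, along its x); on a stem a steel T-handle lies across the pipe: 12 mm thick in x, 46 long in y, from 50 to 70 mm above the underside; lift it by this. Origin: centre of the underside, z up. May be absent
- valve3: loose brass shut-off valve, 0.35 kg: square body 52 x 44 x 40 high, a round 30 mm spigot at each end (92 mm long in all, along its x); on a stem a steel T-handle lies across the pipe: 12 mm thick in x, 46 long in y, from 50 to 70 mm above the underside; lift it by this. Origin: centre of the underside, z up. May be absent
- tin0: plain metal tin with a grey cap, 50 mm across, 66 mm high, 0.18 kg, standing in a compartment of the case at the start; origin: centre of its underside, z up. May be absent
- tin1: plain metal tin with a grey cap, 50 mm across, 66 mm high, 0.18 kg, standing in a compartment of the case at the start; origin: centre of its underside, z up. May be absent
- elbow_a: brass elbow fitting without handle, 40 mm cube with two 30 mm long spigots; a bystander; origin at its underside
- elbow_b: brass elbow fitting without handle, 40 mm cube with two 30 mm long spigots; a bystander; origin at its underside
- tub_a: white tub with red lid, 95 mm across, 100 mm high; a bystander; origin at its underside
- tub_b: white tub with red lid, 95 mm across, 100 mm high; a bystander; origin at its underside
- grinder: straight grinder lying down, 245 mm long, 46 mm thick, blue and black; a bystander; origin at its underside
- spanner: spanner lying flat, 180 mm long; a bystander; origin at its underside
- plug: red industrial plug lying down, 125 mm long, 50 mm thick; a bystander; origin at its underside
Things that resemble listed ones, but are neither listed nor needed, are in the scene too. Leave any pink or white look-alike of the tin1 alone. Leave any purple or turquoise look-alike of the valve1 alone.

How it is judged (in metres and radians):
On the way, in this order (a step that is already met when the one before it is completed fails the run):
1. no tin is left in the case (each stands on the bench) and every valve lies upright in a compartment (x of valve0 in the frame of case between -0.123 and 0.123 m and y of valve0 in the frame of case between -0.089 and 0.089 m and z of valve0 in the frame of case between 0 and 0.022 m and angle between each of valve0, valve1, valve2, valve3's own z axis and vertical below 0.2 rad and x of valve1 in the frame of case between -0.123 and 0.123 m and y of valve1 in the frame of case between -0.089 and 0.089 m and z of valve1 in the frame of case between 0 and 0.022 m and x of valve2 in the frame of case between -0.123 and 0.123 m and y of valve2 in the frame of case between -0.089 and 0.089 m and z of valve2 in the frame of case between 0 and 0.022 m and x of valve3 in the frame of case between -0.123 and 0.123 m and y of valve3 in the frame of case between -0.089 and 0.089 m and z of valve3 in the frame of case between 0 and 0.022 m and height (world z) of each of tin0, tin1 below 0.004 m and angle between each of tin0, tin1's own z axis and vertical below 0.1 rad), for 0.2 s.
2. the lid is fully shut with the valves inside and neither turnbutton is across yet (value of joint lid below 0.04 rad and not (value of joint button_a above 1.4 rad or value of joint button_a below -1.4 rad) and not (value of joint button_b above 1.4 rad or value of joint button_b below -1.4 rad) and x of valve0 in the frame of case between -0.123 and 0.123 m and y of valve0 in the frame of case between -0.089 and 0.089 m and z of valve0 in the frame of case between 0 and 0.022 m and angle between each of valve0, valve1, valve2, valve3's own z axis and vertical below 0.2 rad and x of valve1 in the frame of case between -0.123 and 0.123 m and y of valve1 in the frame of case between -0.089 and 0.089 m and z of valve1 in the frame of case between 0 and 0.022 m and x of valve2 in the frame of case between -0.123 and 0.123 m and y of valve2 in the frame of case between -0.089 and 0.089 m and z of valve2 in the frame of case between 0 and 0.022 m and x of valve3 in the frame of case between -0.123 and 0.123 m and y of valve3 in the frame of case between -0.089 and 0.089 m and z of valve3 in the frame of case between 0 and 0.022 m), for 0.2 s.
3. both turnbuttons are square across the lid's edge ((value of joint button_a above 1.4 rad or value of joint button_a below -1.4 rad) and (value of joint button_b above 1.4 rad or value of joint button_b below -1.4 rad) and value of joint lid below 0.04 rad), for 0.2 s.
At the end, for the whole second after the job is handed in: Each tin stands on the bench (underside within 4 mm of it, upright within 0.1 rad); each valve lies on the floor of a compartment (origin under 22 mm above the case's underside, upright within 0.2 rad), all at rest; lid within 0.04 rad of shut; both turnbuttons at least 1.4 rad round, either way (all of step 1 and all of step 3 and linear speed of each of valve0, valve1, valve2, valve3, tin0, tin1 below 0.02 m/s); the robot touches nothing.
It fails at once if a bystander is moved more than 5 cm (distance of any of elbow_a, elbow_b, tub_a, tub_b, grinder, spanner, plug from where it was at the start of the episode above 0.05 m).
Of valve0, valve1, valve2, valve3 only 3 to 4 are there at a start; the rules pass over those that are not, and their reading is None.
Of tin0, tin1 only 1 to 2 are there at a start; the rules pass over those that are not, and their reading is None.
At some moment in a run one of valve0, valve1, valve2, valve3 may be knocked a few centimetres aside while the robot is not near it.
It also fails if it takes over 210 s, if anything falls off the work surface, if the arm or the gripper's body presses on something with over 40 N, if the wrist force passes 120 N, or if a joint passes its speed limit or range.

## Robot

A 6-joint arm with a two-finger parallel gripper is mounted at the origin on the work surface. World frame = base frame: x ahead of the robot, y to its left, z up, the work surface at z = 0. Lengths are in m, angles in degrees, forces in N, time in s.
With the tool pointing down it reaches from about 0.275 to 0.85 m from the base axis. Payload 19 kg.
Tool frame: the origin (TCP) lies midway between the tips of the shut fingers; the grasp point (between the pads) lies 19 mm behind it; z points along the fingers, y is the direction in which the jaws open and shut (so a half turn about z gives the same grasp; the last joint's range is limited). The gripper opens to 85 mm and grips with 20 to 120 N. Pads are 22 mm wide; open, the fingers measure 114 mm over their backs; the gripper's body (76 mm by 85 mm) begins 54 mm behind the grasp point. The pads swing forward as they close: fully open they stand 13 mm farther back than shut.
Start: joints at [-75.229, 8.623, 82.357, -0, 89.026, -7.678], TCP at [0.22, -0.531, 0.231] pointing down, gripper open.
Joint ranges: [-160.23, 160.23], [-39.13, 120.54], [6.94, 153.29], [-79.49, 259.48], [9.18, 160.14], [-161.06, 161.06]. Speed limits (degrees/s): [108.29, 108.29, 127.2, 172.46, 172.46, 172.46].

## Interface

Orientations are given as [roll, pitch, yaw] about the fixed x, y, z axes, in that order (R = Rz(yaw) Ry(pitch) Rx(roll)).
In Python, from station import r gives the robot as it stands.
- The arm moves only by the tool servo_tool, never from a script. Its argument "motion" is a list of rows, each an object of numbers: "jaw": the finger opening in mm, from 0 to 85.4; "x", "y", "z": the shift along the world's x, y, z in units of 50 mm (1.0 is 50 mm); "ax", "ay", "az": the turn, a rotation vector about the world's x, y, z in units of 8 degrees (1.0 is 8 degrees). In form: [{"jaw": .., "x": .., "y": .., "z": .., "ax": .., "ay": .., "az": ..}, ...]. A call has 1 to 20 rows; each row is the pose to reach, as a shift and turn from the pose measured when the call began; what a row does not reach only later rows make up. A row lasts 1/10 s, in which the tool goes at most 50 mm and 8.59 degrees, less where a joint would pass 70% of its speed; a pose out of reach is approached as far as the arm can. A call with a gripper value outside its range is refused whole. The fingers move at their own pace and stop on an object; the grip force is fixed at half the most. Time passes only in rows, so rows that repeat a pose let the fingers close. It gives the time, the measured TCP pose, the force and the opening at its end, in the units of the state.
- r.get_state(): the state, without advancing time (a new reading comes with each control period).
- r.read_camera(name): name is "scene" or "top"; returns a dict with "color" (420x560x3 uint8, red, green, blue), "range_z" (420x560 float32, m along the optical axis (not along the pixel's ray), 0 where there is no reading), "vertical_fov" (degrees; the focal length in pixels is half the picture's height over the tangent of half this angle, whatever the lens; pixels are square), "cx", "cy" (the principal point, pixels), "R" (3x3) and "t" (3): a world point X has camera coordinates R X + t. Camera axes: x right, y down, z forward; pixel columns grow to the right and rows downward; lengths in m; the calibration is good to about 2 mm. A picture is of the moment at which its call begins.
- r.close_job(): hands the job in, once; it reports no verdict.
The state is a dict: "time_s": time; "joint_positions": joint angles; "joint_velocities": joint speeds; "tau": joint torques, N m; "position": TCP position; "eef_rot": TCP orientation; "force": force on the tool from outside, world axes, zero at the start; "wrist_torque": the same for the moment, N m; "gripper_width": finger opening in m.
Only numpy, scipy, OpenCV 4.12 (cv2) and the standard library are available. Lean on these libraries where they do the work, as an engineer would, in place of code of your own. Each camera call takes 0.05 s, during which the arm holds its last target.

## Working session

There is one attempt and no reset: what is moved stays moved. The work goes in short steps, Python scripts to look and compute and a tool call to move; the robot and the scene stay as the last step left them, time stands still between calls to the robot, and variables do not carry over. Pictures are saved under pics/ and viewed, and the job is handed in when it is done.

Besides the shell and the picture viewer there is one more tool, called after ">>>" as name(argument=value, ...), one argument or row to a line, values as JSON. servo_tool: Moves the arm, as the interface text tells. Its arguments: {"type":"object","properties":{"motion":{"type":"array","items":{"type":"object","properties":{"jaw":{"type":"number"},"x":{"type":"number"},"y":{"type":"number"},"z":{"type":"number"},"ax":{"type":"number"},"ay":{"type":"number"},"az":{"type":"number"}}}}},"required":["motion"]}

```bash
mkdir -p pics; ls
cat > h.py <<'E'
import numpy as np, cv2
from station import r
def cam(n,save=None):
    c=r.read_camera(n)
    if save: cv2.imwrite('pics/'+save+'.png',c['color'][:,:,::-1])
    return c
def f_(c): return 210/np.tan(np.radians(c['vertical_fov'])/2)
def pts(c):
    f=f_(c);z=c['range_z'];v,u=np.mgrid[:420,:560]
    P=np.stack([(u-c['cx'])/f*z,(v-c['cy'])/f*z,z],-1)
    return (P-np.array(c['t']))@np.array(c['R'])
def proj(c,X):
    q=np.array(c['R'])@np.array(X)+np.array(c['t']);f=f_(c)
    return q[0]/q[2]*f+c['cx'],q[1]/q[2]*f+c['cy']
def ray(c,u,v,h):
    f=f_(c);R=np.array(c['R']);o=-R.T@np.array(c['t']);d=R.T@np.array([(u-c['cx'])/f,(v-c['cy'])/f,1])
    return o+d*(h-o[2])/d[2]
E
python3 - <<'E'
from h import *
for n in('scene','top'):
    c=cam(n,n+'0');print(n,c['vertical_fov'],c['cx'],c['cy'],-np.array(c['R']).T@np.array(c['t']),np.round(c['R'],3).tolist())
print(r.get_state())
E
```

```text
pics
scene 42.051523559672 268.3201507725947 207.72127130677416 [1.10854225 0.65037443 1.68251052] [[-0.787, 0.617, 0.015], [0.53, 0.688, -0.497], [-0.316, -0.383, -0.868]]
top 47.04469031614688 276.31158152640097 211.9438506278815 [ 0.41858417 -0.07629794  1.54328472] [[-0.025, -1.0, -0.019], [-0.997, 0.027, -0.074], [0.075, 0.017, -0.997]]
{'time_s': 0.1, 'joint_positions': array([-7.52280786e+01,  8.64908466e+00,  8.23875458e+01,  7.74235990e-04,
        8.90262454e+01, -7.67848803e+00]), 'joint_velocities': array([ 0.07840375, -0.05692059, -0.18978   ,  0.01433889, -0.11789869,
       -0.05504808]), 'tau': array([ 4.51545609e-03, -7.14381194e+01, -5.71798432e+01, -2.95282471e-04,
        7.17395655e-03, -1.97217628e-05]), 'position': array([ 0.21950661, -0.53122408,  0.23074145]), 'eef_rot': array([-1.79937791e+02, -9.16826536e-03,  2.24503908e+01]), 'force': array([ 0.43954004,  0.12326298, -0.01895784]), 'wrist_torque': array([-0.03317094,  0.05031221,  0.02420175]), 'gripper_width': 0.08550859642093653}
```

View pics/scene0.png

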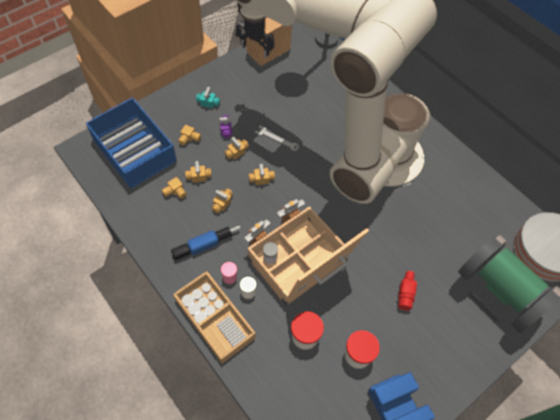

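View pics/top0.png

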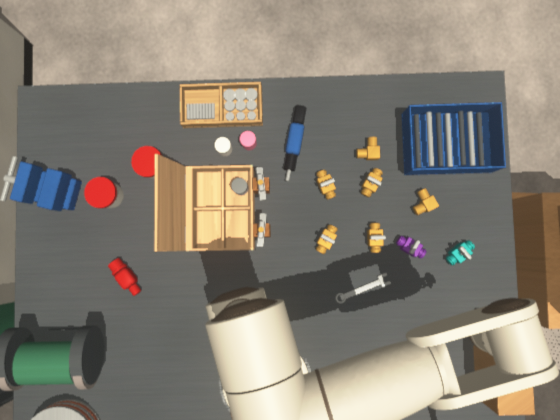

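The top view shows four brass valves at (326,184), (372,182), (326,239) and (376,237), and one grey tin in the case at (239,185). The elbows are at (369,149) and (425,203). The purple (411,246) and turquoise (460,252) valves and the pink and white tins at (247,139) and (223,145) are look-alikes, so I'll leave them. I'll confirm this in enlarged crops and measure.

Run:
```python
from h import *
c=cam('top');a=c['color'][120:270,140:440,::-1]
cv2.imwrite('pics/crop1.png',cv2.resize(a[:, :].copy(),None,fx=2.6,fy=2.6,interpolation=cv2.INTER_CUBIC))
P=pts(c)
# case: wood points by height
hsv=cv2.cvtColor(c['color'],cv2.COLOR_RGB2HSV)
Z=P[...,2]
print('table z',np.median(Z[300:330,160:190]))
m=(Z>0.075)&(Z<0.1)&(np.mgrid[:420,:560][1]>180)&(np.mgrid[:420,:560][1]<275)&(np.mgrid[:420,:560][0]>150)&(np.mgrid[:420,:560][0]<260)
q=P[m];print('rim',q.shape,np.percentile(q,[0.5,2,50,98,99.5],axis=0).round(4))
rect=cv2.minAreaRect((q[:,:2]*1000).astype(np.float32));print(rect)
mm=(Z>0.1)&(Z<0.14)&(np.mgrid[:420,:560][1]>245)&(np.mgrid[:420,:560][1]<285)&(np.mgrid[:420,:560][0]>160)&(np.mgrid[:420,:560][0]<255)
for k in((160,208),(208,255)):
    s=np.zeros_like(mm);s[k[0]:k[1]]=1;q=P[mm&s];print('button',len(q),q.mean(0).round(4) if len(q) else '',cv2.minAreaRect((q[:,:2]*1000).astype(np.float32)) if len(q) else '')
# valves
for (u,v) in((326,184),(372,182),(326,239),(376,237),(239,185)):
    w=16;Pz=P[v-w:v+w,u-w:u+w].reshape(-1,3);t=Pz[:,2].max()
    for lo,hi in((0.008,0.045),(0.047,0.08)):
        q=Pz[(Pz[:,2]>lo)&(Pz[:,2]<hi)]
        if len(q)>4: print((u,v),lo,len(q),'max',t.round(3),cv2.minAreaRect((q[:,:2]*1000).astype(np.float32)))
```

```text
table z -0.0013282364450470847
rim (1624, 3) [[ 0.4184 -0.0289  0.0753]
 [ 0.4202 -0.0259  0.0764]
 [ 0.5562  0.1693  0.0867]
 [ 0.6751  0.2278  0.099 ]
 [ 0.6761  0.229   0.0996]]
((547.6690673828125, 100.53962707519531), (259.33380126953125, 259.3870849609375), 89.81678771972656)
button 174 [ 0.6151 -0.0081  0.1156] ((616.275146484375, -13.928625106811523), (98.95050811767578, 32.16811752319336), 5.1419758796691895)
button 176 [ 0.4735 -0.006   0.1162] ((476.588134765625, -4.959842681884766), (24.146940231323242, 95.8320541381836), 88.4976577758789)
(326, 184) 0.008 306 max 1.543 ((613.2059326171875, -209.88632202148438), (79.94808197021484, 99.17620086669922), 79.3021011352539)
(326, 184) 0.047 72 max 1.543 ((617.0945434570312, -209.6582794189453), (40.74846267700195, 30.500864028930664), 76.7430648803711)
(372, 182) 0.008 318 max 1.543 ((621.1025390625, -356.87261962890625), (85.58684539794922, 98.23204803466797), 87.35751342773438)
(372, 182) 0.047 78 max 1.543 ((619.6388549804688, -354.27935791015625), (44.8381462097168, 22.072826385498047), 77.01136779785156)
(326, 239) 0.008 304 max 1.543 ((444.2215576171875, -211.86911010742188), (90.35650634765625, 88.91910552978516), 3.5209009647369385)
(326, 239) 0.047 69 max 1.543 ((446.7665100097656, -204.7446746826172), (39.762794494628906, 33.0880241394043), 17.656957626342773)
(376, 237) 0.008 330 max 1.543 ((451.9606018066406, -375.1581726074219), (91.80061340332031, 96.01980590820312), 20.259763717651367)
(376, 237) 0.047 67 max 1.543 ((445.8127136230469, -358.0819091796875), (14.85069751739502, 45.020870208740234), 5.7203192710876465)
(239, 185) 0.008 358 max 1.543 ((623.0346069335938, 65.08734130859375), (94.7983627319336, 100.91311645507812), 89.98838806152344)
(239, 185) 0.047 252 max 1.543 ((618.2835083007812, 64.47537231445312), (97.47840881347656, 96.209228515625), 88.17427825927734)
```

View pics/crop1.png

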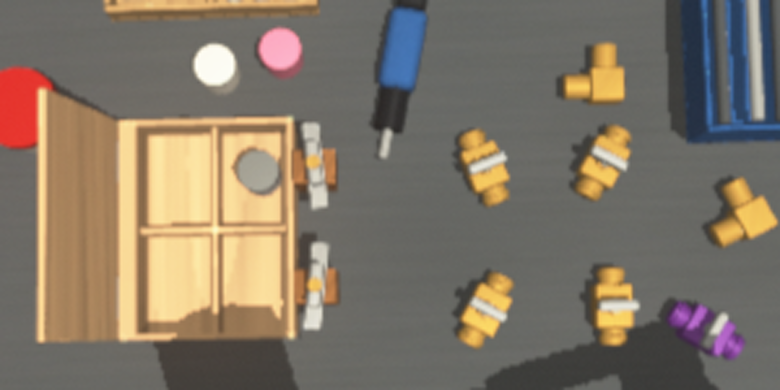

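The crop confirms four gold valves with grey T-handles, elbows without handles, and a grey-capped tin. Next I'll measure with colour masks and rays.

```bash
cat >> h.py <<'E'
def valves(c,rng=((290,398),(160,262)),dbg=False):
    hsv=cv2.cvtColor(c['color'],cv2.COLOR_RGB2HSV)
    gold=cv2.inRange(hsv,(10,110,70),(30,255,255))
    cl=cv2.morphologyEx(gold,cv2.MORPH_CLOSE,np.ones((7,7)))
    n,l,st,ce=cv2.connectedComponentsWithStats(cl)
    out=[]
    for i in range(1,n):
        x,y,w,h,a=st[i]
        if a<120 or not(rng[0][0]<ce[i][0]<rng[0][1] and rng[1][0]<ce[i][1]<rng[1][1]):continue
        box=np.zeros_like(gold);box[y-6:y+h+6,x-6:x+w+6]=1
        g=(l==i)&(gold>0)
        hull=cv2.fillConvexPoly(np.zeros_like(gold),cv2.convexHull(np.argwhere(l==i)[:,::-1].astype(np.int32)),1)
        hull=cv2.dilate(hull,np.ones((3,3)))
        hm=(hull>0)&(hsv[...,1]<70)&(hsv[...,2]>110)
        out.append((ce[i],a,g,hm))
    return out
def pca(Q):
    m=Q.mean(0);w,v=np.linalg.eigh(np.cov((Q-m).T));return m,np.degrees(np.arctan2(v[1,-1],v[0,-1])),np.sqrt(w*12)
E
cat > m1.py <<'E'
from h import *
c=cam('top')
for ce,a,g,hm in valves(c):
    Q=np.array([ray(c,u,v,.07)[:2] for v,u in np.argwhere(hm)])
    B=np.array([ray(c,u,v,.03)[:2] for v,u in np.argwhere(g|hm)])
    print(ce.round(1),a,'handle',[np.round(k,4) for k in pca(Q)],'body',[np.round(k,4) for k in pca(B)])
E
python3 - <<'E'
exec(open('m1.py').read())
P=pts(c)
for p,h in(((260.4,181.9),.131),((261.2,228.8),.131),((253.5,166),.086),((253.5,250),.086),((186,167),.086),((186,250),.086)):print(p,ray(c,*p,h).round(4))
s=cam('scene');hs=cv2.cvtColor(c['color'],cv2.COLOR_RGB2HSV)
m=np.zeros((420,560),bool);m[175:196,229:250]=1;m&=(hs[...,1]<60)
q=np.argwhere(m);print('tin',len(q),q.mean(0),ray(c,q[:,1].mean(),q[:,0].mean(),.074).round(4))
# lid plane
q=P[175:245,158:182].reshape(-1,3);print('lid',np.percentile(q,[2,50,98],axis=0).round(3)); A=np.polyfit(q[:,2],q[:,1],1);print(A,'angle from upright deg',np.degrees(np.arctan(A[0])))
# enlarge both views around case
cv2.imwrite('pics/crop2.png',cv2.resize(c['color'][145:265,145:285,::-1],None,fx=5,fy=5,interpolation=cv2.INTER_CUBIC))
cv2.imwrite('pics/crop3.png',cv2.resize(s['color'][180:310,230:380,::-1],None,fx=4.5,fy=4.5,interpolation=cv2.INTER_CUBIC))
E
```

```text
[371.6 182. ] 369 handle [array([ 0.6159, -0.3553]), np.float64(-166.5024), array([0.0455, 0.0532])] body [array([ 0.6178, -0.3547]), np.float64(149.1351), array([0.0444, 0.0884])]
[325.8 183.9] 378 handle [array([ 0.6148, -0.2127]), np.float64(-166.9624), array([0.0469, 0.0582])] body [array([ 0.6168, -0.2105]), np.float64(-160.4413), array([0.0451, 0.0884])]
[375.  237.5] 393 handle [array([ 0.448 , -0.3594]), np.float64(144.5712), array([0.0432, 0.0467])] body [array([ 0.4445, -0.3585]), np.float64(178.4567), array([0.0461, 0.0865])]
[326.3 238.8] 372 handle [array([ 0.4391, -0.2076]), np.float64(158.4216), array([0.05  , 0.0638])] body [array([ 0.4421, -0.206 ]), np.float64(150.8753), array([0.0447, 0.0882])]
(260.4, 181.9) [ 0.6143 -0.0078  0.131 ]
(261.2, 228.8) [ 0.4758 -0.007   0.131 ]
(253.5, 166) [0.67   0.0143 0.086 ]
(253.5, 250) [0.4144 0.0198 0.086 ]
(186, 167) [0.6728 0.2211 0.086 ]
(186, 250) [0.4195 0.224  0.086 ]
tin 213 [185.84976526 239.34741784] [0.6118 0.0599 0.074 ]
lid [[0.44  0.23  0.119]
 [0.533 0.244 0.205]
 [0.63  0.257 0.282]]
[-0.16029347  0.27619014] angle from upright deg -9.106670900737969
```

View pics/crop2.png

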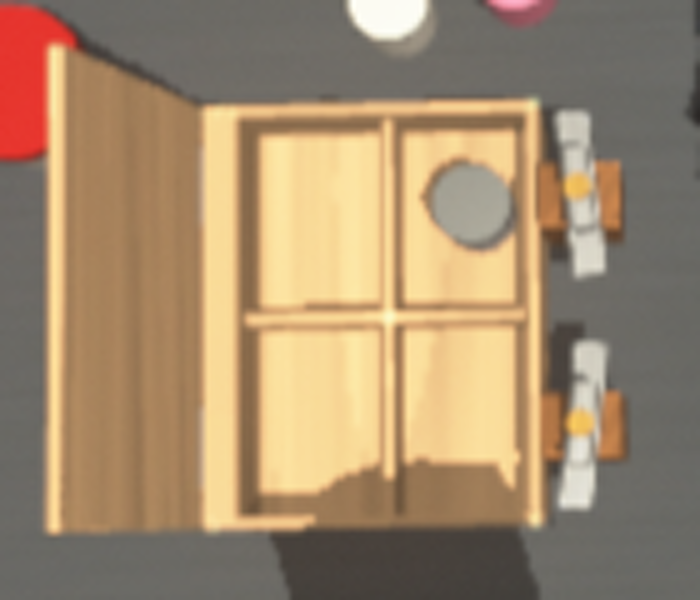

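View pics/crop3.png

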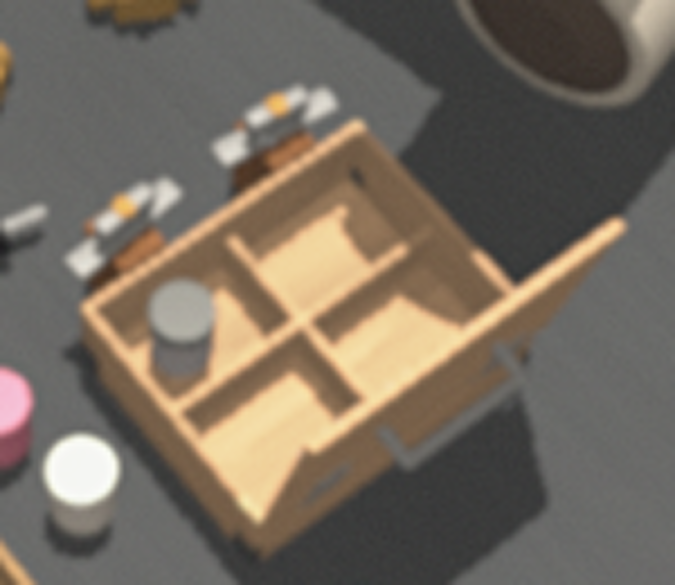

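The crops show the tin in the front +x compartment, crop2 (470,203). Both buttons lie along x, and the lid leans slightly past upright. I'll cross-check with the scene view.

```bash
cat > goto.py <<'E'
import sys
from h import *
# args x y z yaw
def plan(x,y,z,yaw,roll=180,pitch=0):
    from scipy.spatial.transform import Rotation as Ro
    s=r.get_state();d=(np.array([x,y,z])-s['position'])/.05
    R0=Ro.from_euler('xyz',s['eef_rot'],degrees=True);best=None
    for k in((0,180) if pitch==0 and roll==180 else (0,)):
        v=(Ro.from_euler('xyz',[roll,pitch,yaw+k],degrees=True)*R0.inv()).as_rotvec(degrees=True)/8
        if best is None or np.linalg.norm(v)<np.linalg.norm(best):best=v
    print('t',round(s['time_s'],2),'pos',s['position'].round(4),'rot',s['eef_rot'].round(1),'w',round(s['gripper_width'],4),'F',s['force'].round(1),'\n-> shift',d.round(3),'turn',best.round(3),'rows>=',int(np.ceil(max(np.linalg.norm(d),np.linalg.norm(best)))))
if __name__=='__main__': plan(*map(float,sys.argv[1:]))
E
python3 - <<'E'
from h import *
c=cam('top');s=cam('scene')
for n,cc,p,h in(('A s',s,(257.6,225.8),.133),('B s',s,(291.6,202.9),.133),('cross t',c,(223,208.6),.06),('cross s',s,(296.7,251.6),.06),('tin s',s,(270.2,248.9),.074),('lidedge t ',c,(156,205),.288),
 ('lidc s',s,(230+622/4.5,180+224/4.5),.288),('lidc s',s,(230+262/4.5,180+520/4.5),.288)):print(n,ray(cc,*p,h).round(4))
P=pts(c)
for u in range(152,190,4): print(u,np.median(P[180:240,u],axis=0).round(3))
for n,p in(('tub',(147,160)),('tub',(100,192))):print(n,ray(c,*p,.1).round(3))
E
python3 goto.py .613 .059 .16 90
```

```text
A s [ 0.6123 -0.0021  0.133 ]
B s [ 0.472  -0.0013  0.133 ]
cross t [0.5442 0.1132 0.06  ]
cross s [0.5457 0.1211 0.06  ]
tin s [0.6127 0.0655 0.074 ]
lidedge t  [0.5391 0.2601 0.288 ]
lidc s [0.4173 0.2682 0.288 ]
lidc s [0.7261 0.2822 0.288 ]
152 [ 0.552  0.35  -0.   ]
156 [0.527 0.26  0.288]
160 [0.529 0.255 0.268]
164 [0.531 0.251 0.242]
168 [0.533 0.246 0.215]
172 [0.535 0.242 0.188]
176 [0.537 0.237 0.159]
180 [0.539 0.232 0.127]
184 [0.541 0.227 0.094]
188 [0.539 0.217 0.085]
tub [0.695 0.337 0.1  ]
tub [0.601 0.481 0.1  ]
t 0.35 pos [ 0.2195 -0.5314  0.2311] rot [-180.    -0.    22.4] w 0.0856 F [-1.   0.5  0.4] 
-> shift [ 7.87  11.807 -1.423] turn [-2.000e-03 -2.000e-03  8.444e+00] rows>= 15
```

>>> servo_tool(
  motion=[
    {"jaw": 66, "x": 0.6, "y": 0.6, "z": 0, "az": 0.6},
    {"jaw": 66, "x": 1.2, "y": 1.4, "z": 0, "az": 1.2},
    {"jaw": 66, "x": 7.86, "y": 11.88, "z": -0.6, "az": 8.44},
    {"jaw": 66, "x": 7.86, "y": 11.88, "z": -0.6, "az": 8.44},
    {"jaw": 66, "x": 7.86, "y": 11.88, "z": -0.6, "az": 8.44},
    {"jaw": 66, "x": 7.86, "y": 11.88, "z": -0.6, "az": 8.44},
    {"jaw": 66, "x": 7.86, "y": 11.88, "z": -0.6, "az": 8.44},
    {"jaw": 66, "x": 7.86, "y": 11.88, "z": -0.6, "az": 8.44},
    {"jaw": 66, "x": 7.86, "y": 11.88, "z": -0.6, "az": 8.44},
    {"jaw": 66, "x": 7.86, "y": 11.88, "z": -0.6, "az": 8.44},
    {"jaw": 66, "x": 7.86, "y": 11.88, "z": -0.6, "az": 8.44},
    {"jaw": 66, "x": 7.86, "y": 11.88, "z": -0.6, "az": 8.44},
    {"jaw": 66, "x": 7.86, "y": 11.88, "z": -0.6, "az": 8.44},
    {"jaw": 66, "x": 7.86, "y": 11.88, "z": -0.6, "az": 8.44},
    {"jaw": 66, "x": 7.86, "y": 11.88, "z": -0.6, "az": 8.44},
    {"jaw": 66, "x": 7.86, "y": 11.88, "z": -0.6, "az": 8.44},
    {"jaw": 66, "x": 7.86, "y": 11.88, "z": -0.6, "az": 8.44},
    {"jaw": 66, "x": 7.86, "y": 11.88, "z": -0.6, "az": 8.44},
  ],
)

```text
invalid input at $.motion[0]: expected keys jaw, x, y, z, ax, ay, az
```

```bash
python3 goto.py .613 .0625 .045 90
python3 - <<'E'
from h import *
c=cam('top');s=cam('scene')
cv2.imwrite('pics/a1.png',np.hstack([cv2.resize(x['color'][b:b+140,a:a+130,::-1],None,fx=3,fy=3,interpolation=cv2.INTER_CUBIC) for x,a,b in((c,180,130),(s,210,150))]))
E
```

```text
t 0.35 pos [ 0.2195 -0.5314  0.2311] rot [-180.    -0.    22.4] w 0.0856 F [-1.   0.5  0.4] 
-> shift [ 7.87  11.877 -3.723] turn [-2.000e-03 -2.000e-03  8.444e+00] rows>= 15
```

View pics/a1.png

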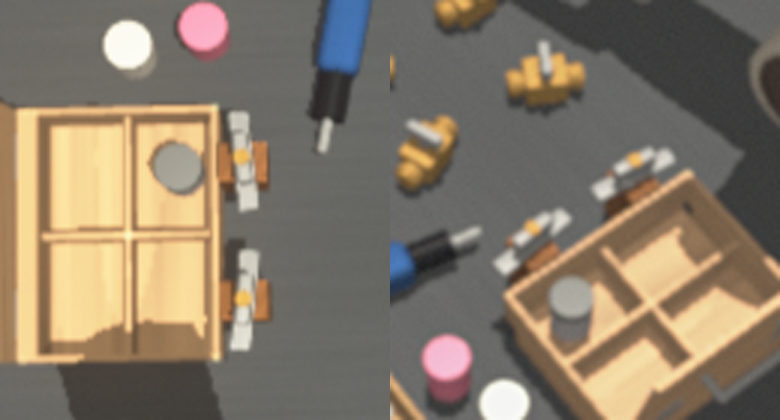

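The move was refused because every row needs all seven keys, so nothing has moved yet.

>>> servo_tool(
  motion=[
    {"jaw": 66, "x": 0.6, "y": 0.6, "z": 0, "ax": 0, "ay": 0, "az": 0.6},
    {"jaw": 66, "x": 1.2, "y": 1.4, "z": 0, "ax": 0, "ay": 0, "az": 1.2},
    {"jaw": 66, "x": 7.86, "y": 11.88, "z": -0.6, "ax": 0, "ay": 0, "az": 8.44},
    {"jaw": 66, "x": 7.86, "y": 11.88, "z": -0.6, "ax": 0, "ay": 0, "az": 8.44},
    {"jaw": 66, "x": 7.86, "y": 11.88, "z": -0.6, "ax": 0, "ay": 0, "az": 8.44},
    {"jaw": 66, "x": 7.86, "y": 11.88, "z": -0.6, "ax": 0, "ay": 0, "az": 8.44},
    {"jaw": 66, "x": 7.86, "y": 11.88, "z": -0.6, "ax": 0, "ay": 0, "az": 8.44},
    {"jaw": 66, "x": 7.86, "y": 11.88, "z": -0.6, "ax": 0, "ay": 0, "az": 8.44},
    {"jaw": 66, "x": 7.86, "y": 11.88, "z": -0.6, "ax": 0, "ay": 0, "az": 8.44},
    {"jaw": 66, "x": 7.86, "y": 11.88, "z": -0.6, "ax": 0, "ay": 0, "az": 8.44},
    {"jaw": 66, "x": 7.86, "y": 11.88, "z": -0.6, "ax": 0, "ay": 0, "az": 8.44},
    {"jaw": 66, "x": 7.86, "y": 11.88, "z": -0.6, "ax": 0, "ay": 0, "az": 8.44},
    {"jaw": 66, "x": 7.86, "y": 11.88, "z": -0.6, "ax": 0, "ay": 0, "az": 8.44},
    {"jaw": 66, "x": 7.86, "y": 11.88, "z": -0.6, "ax": 0, "ay": 0, "az": 8.44},
    {"jaw": 66, "x": 7.86, "y": 11.88, "z": -0.6, "ax": 0, "ay": 0, "az": 8.44},
    {"jaw": 66, "x": 7.86, "y": 11.88, "z": -0.6, "ax": 0, "ay": 0, "az": 8.44},
    {"jaw": 66, "x": 7.86, "y": 11.88, "z": -0.6, "ax": 0, "ay": 0, "az": 8.44},
    {"jaw": 66, "x": 7.86, "y": 11.88, "z": -0.6, "ax": 0, "ay": 0, "az": 8.44},
  ],
)

```text
time_s: 2.25
position: [0.6122, 0.0619, 0.2014]
eef_rot: [-180.0, 0.0, 89.9]
force: [0.1, -1.1, -0.2]
gripper_width: 0.0659
```

```bash
python3 goto.py .613 .0625 .045 90
python3 - <<'E'
from h import *
c=cam('top');s=cam('scene')
cv2.imwrite('pics/a2.png',np.hstack([cv2.resize(x['color'][b:b+140,a:a+130,::-1],None,fx=3,fy=3,interpolation=cv2.INTER_CUBIC) for x,a,b in((c,180,130),(s,210,150))]))
E
```

```text
t 2.25 pos [0.6122 0.0619 0.2014] rot [-180.     0.    89.9] w 0.0659 F [ 0.1 -1.1 -0.2] 
-> shift [ 0.015  0.013 -3.127] turn [ 0.001 -0.001  0.009] rows>= 4
```

View pics/a2.png

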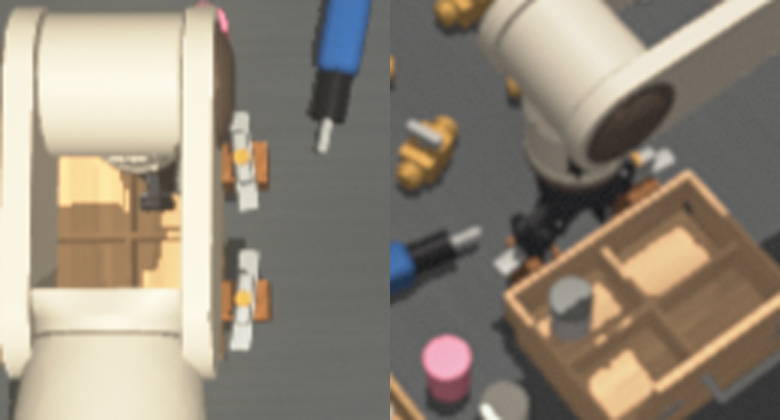

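Run:
```python
from h import *
c=cam('top');P=pts(c)
for v in (140,160,180,190,200,215,230,245,255):
    row=P[v,170:265]; m=row[:,2]>.3
    q=row[m]; print(v,len(q),'x',np.median(q[:,0]).round(3),'y',q[:,1].min().round(3),q[:,1].max().round(3),'z',np.percentile(q[:,2],[2,50,98]).round(3)) if m.any() else None
s=cam('scene');Q=pts(s)
m=(Q[...,2]>.2)&(Q[...,2]<.7)&(Q[...,0]>.3)&(Q[...,1]<.2)&(Q[...,1]>-.15)&(Q[...,0]<.8)
q=Q[m]
for z in np.arange(.2,.66,.03):
    k=q[(q[:,2]>z)&(q[:,2]<z+.03)]
    if len(k):print(z.round(2),len(k),'x',np.percentile(k[:,0],[1,99]).round(3),'y',np.percentile(k[:,1],[1,99]).round(3))
```

```text
140 73 x 0.643 y -0.076 0.13 z [0.549 0.568 0.574]
160 80 x 0.601 y -0.022 0.141 z [0.547 0.573 0.582]
180 73 x 0.564 y -0.01 0.13 z [0.529 0.536 0.583]
190 37 x 0.54 y -0.009 0.133 z [0.308 0.579 0.584]
200 33 x 0.519 y -0.009 0.133 z [0.489 0.58  0.585]
215 33 x 0.489 y -0.008 0.133 z [0.493 0.582 0.585]
230 74 x 0.457 y -0.007 0.133 z [0.543 0.584 0.589]
245 74 x 0.427 y -0.007 0.135 z [0.542 0.583 0.597]
255 68 x 0.408 y -0.005 0.135 z [0.541 0.595 0.606]
0.2 34 x [0.567 0.657] y [0.052 0.074]
0.23 60 x [0.556 0.676] y [0.052 0.076]
0.26 134 x [0.547 0.679] y [0.052 0.081]
0.29 156 x [0.546 0.68 ] y [0.051 0.082]
0.32 88 x [0.591 0.651] y [0.051 0.101]
0.35 85 x [0.598 0.65 ] y [0.056 0.101]
0.38 124 x [0.592 0.66 ] y [0.041 0.111]
0.41 130 x [0.605 0.659] y [0.032 0.111]
0.44 77 x [0.585 0.66 ] y [0.048 0.132]
0.47 454 x [0.432 0.66 ] y [0.011 0.139]
0.5 829 x [0.416 0.668] y [0.001 0.145]
0.53 1550 x [0.337 0.667] y [-0.004  0.145]
0.56 3797 x [0.319 0.651] y [-0.006  0.138]
0.59 1408 x [0.304 0.447] y [0.015 0.134]
0.62 680 x [0.301 0.369] y [0.028 0.118]
```

The gripper is centred on the tin with the jaws along x. I'll descend, grip and lift.

>>> servo_tool(
  motion=[
    {"jaw": 66, "x": 0.02, "y": 0.01, "z": -0.6, "ax": 0, "ay": 0, "az": 0},
    {"jaw": 66, "x": 0.02, "y": 0.01, "z": -1.2, "ax": 0, "ay": 0, "az": 0},
    {"jaw": 66, "x": 0.02, "y": 0.01, "z": -1.7, "ax": 0, "ay": 0, "az": 0},
    {"jaw": 66, "x": 0.02, "y": 0.01, "z": -2.2, "ax": 0, "ay": 0, "az": 0},
    {"jaw": 66, "x": 0.02, "y": 0.01, "z": -2.6, "ax": 0, "ay": 0, "az": 0},
    {"jaw": 66, "x": 0.02, "y": 0.01, "z": -2.95, "ax": 0, "ay": 0, "az": 0},
    {"jaw": 66, "x": 0.02, "y": 0.01, "z": -3.2, "ax": 0, "ay": 0, "az": 0},
    {"jaw": 66, "x": 0.02, "y": 0.01, "z": -3.2, "ax": 0, "ay": 0, "az": 0},
    {"jaw": 40, "x": 0.02, "y": 0.01, "z": -3.2, "ax": 0, "ay": 0, "az": 0},
    {"jaw": 40, "x": 0.02, "y": 0.01, "z": -3.2, "ax": 0, "ay": 0, "az": 0},
    {"jaw": 40, "x": 0.02, "y": 0.01, "z": -3.2, "ax": 0, "ay": 0, "az": 0},
    {"jaw": 40, "x": 0.02, "y": 0.01, "z": -3.2, "ax": 0, "ay": 0, "az": 0},
    {"jaw": 40, "x": 0.02, "y": 0.01, "z": -3.2, "ax": 0, "ay": 0, "az": 0},
    {"jaw": 40, "x": 0.02, "y": 0.01, "z": -3.2, "ax": 0, "ay": 0, "az": 0},
    {"jaw": 40, "x": 0.02, "y": 0.01, "z": -2.8, "ax": 0, "ay": 0, "az": 0},
    {"jaw": 40, "x": 0.02, "y": 0.01, "z": -2.2, "ax": 0, "ay": 0, "az": 0},
    {"jaw": 40, "x": 0.02, "y": 0.01, "z": -1.5, "ax": 0, "ay": 0, "az": 0},
    {"jaw": 40, "x": 0.02, "y": 0.01, "z": -0.8, "ax": 0, "ay": 0, "az": 0},
    {"jaw": 40, "x": 0.02, "y": 0.01, "z": -0.3, "ax": 0, "ay": 0, "az": 0},
    {"jaw": 40, "x": 0.02, "y": 0.01, "z": 0, "ax": 0, "ay": 0, "az": 0},
  ],
)

```text
time_s: 4.45
position: [0.6138, 0.0624, 0.2042]
eef_rot: [179.8, 0.0, 89.9]
force: [0.0, -0.9, -2.4]
gripper_width: 0.0481
```

```bash
python3 goto.py .34 .09 .035 90
```

```text
t 4.45 pos [0.6138 0.0624 0.2042] rot [179.8   0.   89.9] w 0.0481 F [ 0.  -0.9 -2.4] 
-> shift [-5.477  0.553 -3.383] turn [0.    0.023 0.011] rows>= 7
```

>>> servo_tool(
  motion=[
    {"jaw": 40, "x": -0.5, "y": 0.05, "z": 0, "ax": 0, "ay": 0, "az": 0},
    {"jaw": 40, "x": -1.2, "y": 0.12, "z": 0, "ax": 0, "ay": 0, "az": 0},
    {"jaw": 40, "x": -2, "y": 0.2, "z": 0, "ax": 0, "ay": 0, "az": 0},
    {"jaw": 40, "x": -2.8, "y": 0.28, "z": 0, "ax": 0, "ay": 0, "az": 0},
    {"jaw": 40, "x": -3.6, "y": 0.36, "z": 0, "ax": 0, "ay": 0, "az": 0},
    {"jaw": 40, "x": -4.4, "y": 0.45, "z": 0, "ax": 0, "ay": 0, "az": 0},
    {"jaw": 40, "x": -5.1, "y": 0.52, "z": 0, "ax": 0, "ay": 0, "az": 0},
    {"jaw": 40, "x": -5.48, "y": 0.55, "z": -0.3, "ax": 0, "ay": 0, "az": 0},
    {"jaw": 40, "x": -5.48, "y": 0.55, "z": -0.9, "ax": 0, "ay": 0, "az": 0},
    {"jaw": 40, "x": -5.48, "y": 0.55, "z": -1.6, "ax": 0, "ay": 0, "az": 0},
    {"jaw": 40, "x": -5.48, "y": 0.55, "z": -2.2, "ax": 0, "ay": 0, "az": 0},
    {"jaw": 40, "x": -5.48, "y": 0.55, "z": -2.7, "ax": 0, "ay": 0, "az": 0},
    {"jaw": 40, "x": -5.48, "y": 0.55, "z": -3.1, "ax": 0, "ay": 0, "az": 0},
    {"jaw": 40, "x": -5.48, "y": 0.55, "z": -3.25, "ax": 0, "ay": 0, "az": 0},
    {"jaw": 40, "x": -5.48, "y": 0.55, "z": -3.34, "ax": 0, "ay": 0, "az": 0},
    {"jaw": 40, "x": -5.48, "y": 0.55, "z": -3.38, "ax": 0, "ay": 0, "az": 0},
    {"jaw": 40, "x": -5.48, "y": 0.55, "z": -3.38, "ax": 0, "ay": 0, "az": 0},
  ],
)

```text
time_s: 6.15
position: [0.3402, 0.0899, 0.0357]
eef_rot: [179.8, 0.0, 89.9]
force: [0.6, 0.6, -2.1]
gripper_width: 0.0482
```

>>> servo_tool(
  motion=[
    {"jaw": 40, "x": 0, "y": 0, "z": -0.03, "ax": 0, "ay": 0, "az": 0},
    {"jaw": 40, "x": 0, "y": 0, "z": -0.03, "ax": 0, "ay": 0, "az": 0},
    {"jaw": 40, "x": 0, "y": 0, "z": -0.03, "ax": 0, "ay": 0, "az": 0},
  ],
)

```text
time_s: 6.45
position: [0.3406, 0.0899, 0.0346]
eef_rot: [179.7, 0.0, 89.9]
force: [1.1, -0.1, 3.1]
gripper_width: 0.0482
```

The tin is down, with an upward force. I'll release it, rise, and head for the valves.

>>> servo_tool(
  motion=[
    {"jaw": 60, "x": 0, "y": 0, "z": 0, "ax": 0, "ay": 0, "az": 0},
    {"jaw": 66, "x": 0, "y": 0, "z": 0, "ax": 0, "ay": 0, "az": 0},
    {"jaw": 66, "x": 0, "y": 0, "z": 0.02, "ax": 0, "ay": 0, "az": 0},
    {"jaw": 66, "x": 0, "y": 0, "z": 0.3, "ax": 0, "ay": 0, "az": 0},
    {"jaw": 66, "x": 0, "y": 0, "z": 0.9, "ax": 0, "ay": 0, "az": 0},
    {"jaw": 66, "x": 0, "y": 0, "z": 1.7, "ax": 0, "ay": 0, "az": 0},
    {"jaw": 66, "x": 0, "y": 0, "z": 2.6, "ax": 0, "ay": 0, "az": 0},
    {"jaw": 66, "x": 0, "y": -0.8, "z": 3.2, "ax": 0, "ay": 0, "az": 0},
    {"jaw": 60, "x": 0, "y": -1.6, "z": 3.4, "ax": 0, "ay": 0, "az": 0},
  ],
)

```text
time_s: 7.35
position: [0.3412, 0.0096, 0.2079]
eef_rot: [179.5, 0.0, 90.1]
force: [1.2, -0.9, -1.8]
gripper_width: 0.0603
```

```bash
python3 m1.py
python3 - <<'E'
from h import *
cam('top','b1');s=cam('scene','b1s');print(r.get_state()['position'])
E
```

```text
[371.7 182. ] 367 handle [array([ 0.6137, -0.3569]), np.float64(163.9983), array([0.0463, 0.0762])] body [array([ 0.6175, -0.3558]), np.float64(150.0429), array([0.0458, 0.0914])]
[325.8 183.9] 378 handle [array([ 0.6137, -0.2157]), np.float64(-162.7658), array([0.0463, 0.0748])] body [array([ 0.6167, -0.2115]), np.float64(-160.2753), array([0.0466, 0.0904])]
[375.1 237.3] 386 handle [array([ 0.4405, -0.3604]), np.float64(173.1043), array([0.043, 0.086])] body [array([ 0.4433, -0.3597]), np.float64(179.0861), array([0.0473, 0.0913])]
[326.3 238.8] 371 handle [array([ 0.4373, -0.2082]), np.float64(155.6993), array([0.0496, 0.0864])] body [array([ 0.4416, -0.2066]), np.float64(151.8069), array([0.0458, 0.0921])]
[0.34082439 0.00812356 0.20529898]
```

View pics/b1.png

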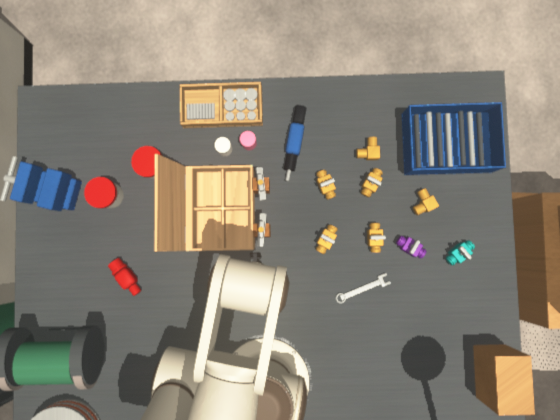

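View pics/b1s.png

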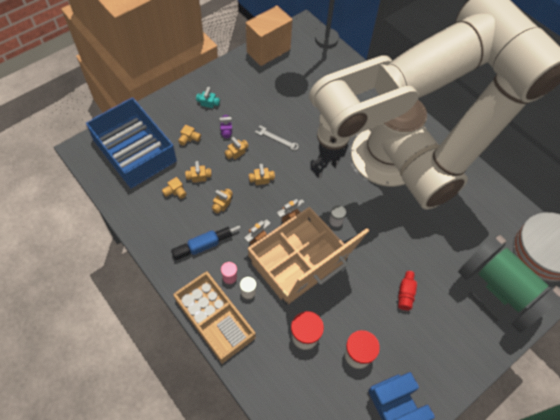

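The scene view shows the tin standing at (338,215), and all four gold valves are unmoved. I'll tighten the handle mask and triangulate it across both views.

```bash
cat > m2.py <<'E'
from h import *
def handles(c,rng):
    hsv=cv2.cvtColor(c['color'],cv2.COLOR_RGB2HSV);out=[]
    for ce,a,g,hm in valves(c,rng):
        x,y=ce.astype(int);b=np.zeros((420,560),np.uint8)
        cv2.circle(b,(x,y),15,1,-1)
        m=((b>0)&(hsv[...,1]<75)&(hsv[...,2]>125)).astype(np.uint8)
        n,l,st,cc=cv2.connectedComponentsWithStats(m)
        if n<2: continue
        i=1+np.argmax(st[1:,4]);out.append((ce,cc[i],st[i,4],l==i,g))
    return out
c=cam('top');s=cam('scene')
T=handles(c,((290,398),(160,262)));S=handles(s,((170,290),(120,220)))
def tri(p,q):
    A=[];b=[]
    for k,(u,v) in((c,p),(s,q)):
        f=f_(k);R=np.array(k['R']);t=np.array(k['t']);x,y=(u-k['cx'])/f,(v-k['cy'])/f
        A+=[R[0]-x*R[2],R[1]-y*R[2]];b+=[x*t[2]-t[0],y*t[2]-t[1]]
    return np.linalg.lstsq(np.array(A),np.array(b),rcond=None)[0]
for ce,hc,n,l,g in T:
    X=ray(c,*hc,.07);B=np.array([ray(c,u,v,.03)[:2] for v,u in np.argwhere(g|l)])
    Q=np.array([ray(c,u,v,.07)[:2] for v,u in np.argwhere(l)])
    pb=pca(B);ph=pca(Q)
    k=min(S,key=lambda z:np.hypot(*(ray(s,*z[1],.065)[:2]-X[:2])),default=None)
    print(ce.round(1),'h',X[:2].round(4),n,'hang',ph[1].round(1),ph[2].round(3),'body',pb[0].round(4),pb[1].round(1),'| scene',k[1].round(1),k[2],ray(s,*k[1],.065)[:2].round(4),'tri',tri(hc,k[1]).round(4))
E
python3 m2.py
```

```text
[371.6 182. ] h [ 0.6167 -0.3536] 72 hang 62.3 [0.015 0.046] body [ 0.6178 -0.354 ] 148.2 | scene [196.9 165.9] 44 [ 0.615  -0.3538] tri [ 0.6163 -0.3534  0.067 ]
[325.9 183.9] h [ 0.6164 -0.2108] 71 hang 109.7 [0.015 0.049] body [ 0.6169 -0.2098] -160.4 | scene [220.9 193.4] 47 [ 0.614  -0.2086] tri [ 0.6155 -0.2097  0.0658]
[375.1 237.3] h [ 0.4434 -0.3594] 78 hang 83.3 [0.019 0.05 ] body [ 0.4441 -0.3587] -179.4 | scene [235.6 141.2] 43 [ 0.441  -0.3579] tri [ 0.4422 -0.3591  0.0652]
[326.3 238.8] h [ 0.4432 -0.2055] 59 hang 61.6 [0.012 0.048] body [ 0.4431 -0.2053] 150.3 | scene [261.3 168.6] 53 [ 0.44   -0.2049] tri [ 0.4422 -0.2046  0.0677]
```

Both views agree to 2–3 mm and the heights are about 66 mm, as expected. I'll take the valve at (326,239) first.

```bash
python3 goto.py .4425 -.205 .10 61
```

```text
t 7.6 pos [0.3405 0.0101 0.2043] rot [179.7  -0.   89.9] w 0.06 F [ 0.8 -0.3  0.4] 
-> shift [ 2.041 -4.301 -2.087] turn [ 0.006  0.034 -3.606] rows>= 6
```

>>> servo_tool(
  motion=[
    {"jaw": 50, "x": 0.3, "y": -0.6, "z": 0, "ax": 0, "ay": 0, "az": -0.6},
    {"jaw": 50, "x": 0.7, "y": -1.5, "z": -0.2, "ax": 0, "ay": 0, "az": -1.4},
    {"jaw": 50, "x": 1.1, "y": -2.4, "z": -0.5, "ax": 0, "ay": 0, "az": -2.2},
    {"jaw": 50, "x": 1.5, "y": -3.3, "z": -0.8, "ax": 0, "ay": 0, "az": -3},
    {"jaw": 50, "x": 1.9, "y": -4, "z": -1.1, "ax": 0, "ay": 0, "az": -3.6},
    {"jaw": 50, "x": 2.04, "y": -4.3, "z": -1.6, "ax": 0, "ay": 0, "az": -3.61},
    {"jaw": 50, "x": 2.04, "y": -4.3, "z": -2.1, "ax": 0, "ay": 0.03, "az": -3.61},
    {"jaw": 50, "x": 2.04, "y": -4.3, "z": -2.6, "ax": 0, "ay": 0.03, "az": -3.61},
    {"jaw": 50, "x": 2.04, "y": -4.3, "z": -2.95, "ax": 0, "ay": 0.03, "az": -3.61},
    {"jaw": 50, "x": 2.04, "y": -4.3, "z": -3.17, "ax": 0, "ay": 0.03, "az": -3.61},
    {"jaw": 50, "x": 2.04, "y": -4.3, "z": -3.17, "ax": 0, "ay": 0.03, "az": -3.61},
    {"jaw": 30, "x": 2.04, "y": -4.3, "z": -3.17, "ax": 0, "ay": 0.03, "az": -3.61},
    {"jaw": 8, "x": 2.04, "y": -4.3, "z": -3.17, "ax": 0, "ay": 0.03, "az": -3.61},
    {"jaw": 8, "x": 2.04, "y": -4.3, "z": -3.17, "ax": 0, "ay": 0.03, "az": -3.61},
    {"jaw": 8, "x": 2.04, "y": -4.3, "z": -3.17, "ax": 0, "ay": 0.03, "az": -3.61},
    {"jaw": 8, "x": 2.04, "y": -4.3, "z": -3.17, "ax": 0, "ay": 0.03, "az": -3.61},
    {"jaw": 8, "x": 2.04, "y": -4.3, "z": -3.17, "ax": 0, "ay": 0.03, "az": -3.61},
  ],
)

```text
time_s: 9.3
position: [0.4426, -0.205, 0.0463]
eef_rot: [179.9, 0.0, 61.0]
force: [-1.9, 1.8, 5.7]
gripper_width: 0.0108
```

```bash
python3 goto.py .482 .158 .21 90
```

```text
t 9.3 pos [ 0.4426 -0.205   0.0463] rot [179.9   0.   61. ] w 0.0108 F [-1.9  1.8  5.7] 
-> shift [0.788 7.26  3.274] turn [0.007 0.008 3.629] rows>= 9
```

>>> servo_tool(
  motion=[
    {"jaw": 8, "x": 0, "y": 0, "z": 0.3, "ax": 0, "ay": 0, "az": 0},
    {"jaw": 8, "x": 0, "y": 0, "z": 1, "ax": 0, "ay": 0, "az": 0},
    {"jaw": 8, "x": 0, "y": 0.1, "z": 1.8, "ax": 0, "ay": 0, "az": 0},
    {"jaw": 8, "x": 0, "y": 0.5, "z": 2.6, "ax": 0, "ay": 0, "az": 0.3},
    {"jaw": 8, "x": 0.1, "y": 1.2, "z": 3.1, "ax": 0, "ay": 0, "az": 0.8},
    {"jaw": 8, "x": 0.2, "y": 2, "z": 3.27, "ax": 0, "ay": 0, "az": 1.3},
    {"jaw": 8, "x": 0.3, "y": 2.9, "z": 3.27, "ax": 0, "ay": 0, "az": 1.8},
    {"jaw": 8, "x": 0.4, "y": 3.8, "z": 3.27, "ax": 0, "ay": 0, "az": 2.3},
    {"jaw": 8, "x": 0.5, "y": 4.7, "z": 3.27, "ax": 0, "ay": 0, "az": 2.8},
    {"jaw": 8, "x": 0.6, "y": 5.5, "z": 3.27, "ax": 0, "ay": 0, "az": 3.2},
    {"jaw": 8, "x": 0.7, "y": 6.3, "z": 3.27, "ax": 0, "ay": 0, "az": 3.5},
    {"jaw": 8, "x": 0.79, "y": 6.9, "z": 3.27, "ax": 0, "ay": 0, "az": 3.63},
    {"jaw": 8, "x": 0.79, "y": 7.2, "z": 3.27, "ax": 0, "ay": 0, "az": 3.63},
    {"jaw": 8, "x": 0.79, "y": 7.26, "z": 3.27, "ax": 0, "ay": 0, "az": 3.63},
    {"jaw": 8, "x": 0.79, "y": 7.26, "z": 3.27, "ax": 0, "ay": 0, "az": 3.63},
  ],
)

```text
time_s: 10.8
position: [0.482, 0.1577, 0.2096]
eef_rot: [179.9, 0.1, 90.0]
force: [0.0, 0.7, -3.2]
gripper_width: 0.0108
```

```bash
python3 goto.py .482 .158 .0555 90
python3 - <<'E'
from h import *
s=cam('scene')
cv2.imwrite('pics/c1.png',cv2.resize(s['color'][130:310,220:390,::-1],None,fx=3.3,fy=3.3,interpolation=cv2.INTER_CUBIC))
E
```

```text
t 10.8 pos [0.482  0.1577 0.2096] rot [1.799e+02 1.000e-01 9.000e+01] w 0.0108 F [ 0.   0.7 -3.2] 
-> shift [ 0.     0.006 -3.083] turn [ 0.007  0.007 -0.001] rows>= 4
```

View pics/c1.png

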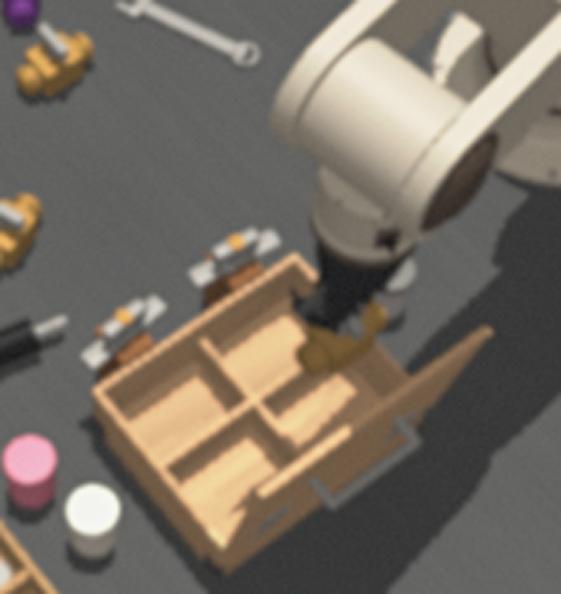

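The valve hangs upright over the back −x compartment. I'll lower it in steps and watch the force.

>>> servo_tool(
  motion=[
    {"jaw": 8, "x": 0, "y": 0, "z": -0.4, "ax": 0, "ay": 0, "az": 0},
    {"jaw": 8, "x": 0, "y": 0, "z": -0.9, "ax": 0, "ay": 0, "az": 0},
    {"jaw": 8, "x": 0, "y": 0, "z": -1.4, "ax": 0, "ay": 0, "az": 0},
    {"jaw": 8, "x": 0, "y": 0, "z": -1.9, "ax": 0, "ay": 0, "az": 0},
    {"jaw": 8, "x": 0, "y": 0, "z": -2.3, "ax": 0, "ay": 0, "az": 0},
    {"jaw": 8, "x": 0, "y": 0, "z": -2.65, "ax": 0, "ay": 0, "az": 0},
    {"jaw": 8, "x": 0, "y": 0, "z": -2.9, "ax": 0, "ay": 0, "az": 0},
    {"jaw": 8, "x": 0, "y": 0, "z": -3.02, "ax": 0, "ay": 0, "az": 0},
    {"jaw": 8, "x": 0, "y": 0, "z": -3.08, "ax": 0, "ay": 0, "az": 0},
    {"jaw": 8, "x": 0, "y": 0, "z": -3.08, "ax": 0, "ay": 0, "az": 0},
  ],
)

```text
time_s: 11.85
position: [0.4823, 0.157, 0.056]
eef_rot: [179.9, 0.1, 90.0]
force: [-0.4, 0.4, -2.9]
gripper_width: 0.0105
```

>>> servo_tool(
  motion=[
    {"jaw": 8, "x": 0, "y": 0, "z": -0.03, "ax": 0, "ay": 0, "az": 0},
    {"jaw": 8, "x": 0, "y": 0, "z": -0.03, "ax": 0, "ay": 0, "az": 0},
    {"jaw": 35, "x": 0, "y": 0, "z": -0.03, "ax": 0, "ay": 0, "az": 0},
    {"jaw": 40, "x": 0, "y": 0, "z": -0.03, "ax": 0, "ay": 0, "az": 0},
    {"jaw": 40, "x": 0, "y": 0, "z": 0, "ax": 0, "ay": 0, "az": 0},
    {"jaw": 40, "x": 0, "y": 0, "z": 0.4, "ax": 0, "ay": 0, "az": 0},
    {"jaw": 40, "x": 0, "y": 0, "z": 1.1, "ax": 0, "ay": 0, "az": 0},
    {"jaw": 40, "x": 0, "y": 0, "z": 2, "ax": 0, "ay": 0, "az": 0},
    {"jaw": 40, "x": 0, "y": -0.1, "z": 2.8, "ax": 0, "ay": 0, "az": 0},
    {"jaw": 45, "x": 0.1, "y": -0.9, "z": 3, "ax": 0, "ay": 0, "az": 0},
    {"jaw": 50, "x": 0.3, "y": -1.8, "z": 3, "ax": 0, "ay": 0, "az": 0},
    {"jaw": 50, "x": 0.5, "y": -2.7, "z": 3, "ax": 0, "ay": 0, "az": 0},
  ],
)

```text
time_s: 13.05
position: [0.5075, 0.0208, 0.207]
eef_rot: [179.8, 0.1, 90.0]
force: [0.8, 0.1, -1.1]
gripper_width: 0.0504
```

```bash
python3 m2.py; python3 goto.py .616 -.21 .10 109.5;python3 - <<'E'
from h import *
s=cam('scene')
cv2.imwrite('pics/c2.png',cv2.resize(s['color'][130:310,220:390,::-1],None,fx=3.3,fy=3.3,interpolation=cv2.INTER_CUBIC))
E
```

```text
[371.5 182. ] h [ 0.6167 -0.3536] 72 hang 62.3 [0.015 0.046] body [ 0.6179 -0.354 ] 148.6 | scene [196.9 165.9] 44 [ 0.615  -0.3538] tri [ 0.6163 -0.3534  0.067 ]
[325.8 183.9] h [ 0.6165 -0.2106] 69 hang 109.5 [0.014 0.048] body [ 0.617  -0.2097] -160.1 | scene [220.9 193.4] 47 [ 0.614  -0.2086] tri [ 0.6156 -0.2096  0.0661]
[375.1 237.3] h [ 0.4443 -0.3582] 73 hang 88.4 [0.014 0.049] body [ 0.4443 -0.3583] 179.9 | scene [235.6 141.2] 42 [ 0.4409 -0.3577] tri [ 0.4431 -0.3574  0.0676]
t 13.15 pos [0.508  0.0177 0.2062] rot [1.799e+02 1.000e-01 8.970e+01] w 0.0502 F [-0.6  0.3 -0.3] 
-> shift [ 2.161 -4.554 -2.123] turn [0.013 0.016 2.474] rows>= 6
```

View pics/c2.png

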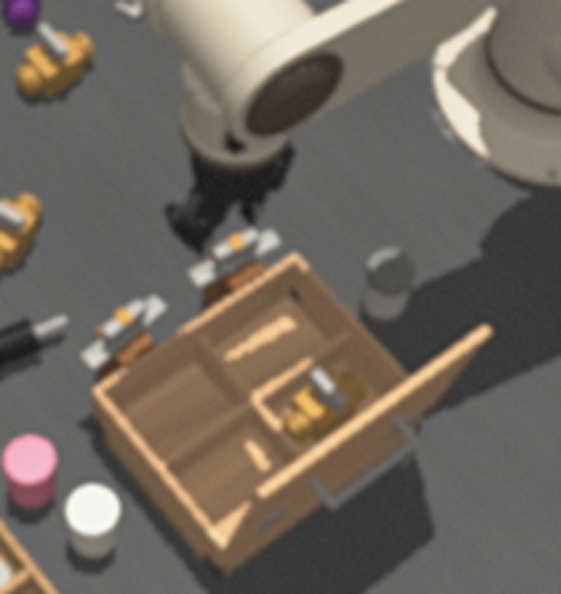

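The valve sits upright in its bay. Next is the valve at (326,184).

>>> servo_tool(
  motion=[
    {"jaw": 50, "x": 0.3, "y": -0.6, "z": 0, "ax": 0, "ay": 0, "az": 0.4},
    {"jaw": 50, "x": 0.7, "y": -1.5, "z": -0.1, "ax": 0, "ay": 0, "az": 1},
    {"jaw": 50, "x": 1.1, "y": -2.4, "z": -0.2, "ax": 0, "ay": 0, "az": 1.6},
    {"jaw": 50, "x": 1.5, "y": -3.2, "z": -0.4, "ax": 0, "ay": 0, "az": 2},
    {"jaw": 50, "x": 1.9, "y": -4, "z": -0.8, "ax": 0, "ay": 0, "az": 2.3},
    {"jaw": 50, "x": 2.16, "y": -4.5, "z": -1.3, "ax": 0, "ay": 0, "az": 2.47},
    {"jaw": 50, "x": 2.16, "y": -4.55, "z": -1.9, "ax": 0, "ay": 0, "az": 2.47},
    {"jaw": 50, "x": 2.16, "y": -4.55, "z": -2.5, "ax": 0, "ay": 0, "az": 2.47},
    {"jaw": 50, "x": 2.16, "y": -4.55, "z": -2.95, "ax": 0, "ay": 0, "az": 2.47},
    {"jaw": 50, "x": 2.16, "y": -4.55, "z": -3.2, "ax": 0, "ay": 0, "az": 2.47},
    {"jaw": 50, "x": 2.16, "y": -4.55, "z": -3.2, "ax": 0, "ay": 0, "az": 2.47},
    {"jaw": 30, "x": 2.16, "y": -4.55, "z": -3.2, "ax": 0, "ay": 0, "az": 2.47},
    {"jaw": 8, "x": 2.16, "y": -4.55, "z": -3.2, "ax": 0, "ay": 0, "az": 2.47},
    {"jaw": 8, "x": 2.16, "y": -4.55, "z": -3.2, "ax": 0, "ay": 0, "az": 2.47},
    {"jaw": 8, "x": 2.16, "y": -4.55, "z": -3.2, "ax": 0, "ay": 0, "az": 2.47},
    {"jaw": 8, "x": 2.16, "y": -4.55, "z": -3.2, "ax": 0, "ay": 0, "az": 2.47},
    {"jaw": 8, "x": 2.16, "y": -4.55, "z": -3.2, "ax": 0, "ay": 0, "az": 2.47},
  ],
)

```text
time_s: 14.9
position: [0.6159, -0.2079, 0.0472]
eef_rot: [179.9, 0.1, 109.5]
force: [-1.9, -0.1, 6.5]
gripper_width: 0.0107
```

```bash
python3 goto.py .608 .158 .21 90
```

```text
t 14.9 pos [ 0.6159 -0.2079  0.0472] rot [1.799e+02 1.000e-01 1.095e+02] w 0.0107 F [-1.9 -0.1  6.5] 
-> shift [-0.158  7.319  3.256] turn [ 0.012  0.02  -2.437] rows>= 9
```

>>> servo_tool(
  motion=[
    {"jaw": 8, "x": 0, "y": 0, "z": 0.3, "ax": 0, "ay": 0, "az": 0},
    {"jaw": 8, "x": 0, "y": 0, "z": 1, "ax": 0, "ay": 0, "az": 0},
    {"jaw": 8, "x": 0, "y": 0.1, "z": 1.8, "ax": 0, "ay": 0, "az": 0},
    {"jaw": 8, "x": 0, "y": 0.5, "z": 2.6, "ax": 0, "ay": 0, "az": -0.2},
    {"jaw": 8, "x": 0, "y": 1.2, "z": 3.1, "ax": 0, "ay": 0, "az": -0.5},
    {"jaw": 8, "x": -0.1, "y": 2, "z": 3.26, "ax": 0, "ay": 0, "az": -0.8},
    {"jaw": 8, "x": -0.1, "y": 2.9, "z": 3.26, "ax": 0, "ay": 0, "az": -1.2},
    {"jaw": 8, "x": -0.1, "y": 3.8, "z": 3.26, "ax": 0, "ay": 0, "az": -1.6},
    {"jaw": 8, "x": -0.1, "y": 4.7, "z": 3.26, "ax": 0, "ay": 0, "az": -2},
    {"jaw": 8, "x": -0.16, "y": 5.5, "z": 3.26, "ax": 0, "ay": 0, "az": -2.3},
    {"jaw": 8, "x": -0.16, "y": 6.3, "z": 3.26, "ax": 0, "ay": 0, "az": -2.44},
    {"jaw": 8, "x": -0.16, "y": 6.9, "z": 3.26, "ax": 0, "ay": 0, "az": -2.44},
    {"jaw": 8, "x": -0.16, "y": 7.2, "z": 3.26, "ax": 0, "ay": 0, "az": -2.44},
    {"jaw": 8, "x": -0.16, "y": 7.32, "z": 3.26, "ax": 0, "ay": 0, "az": -2.44},
    {"jaw": 8, "x": -0.16, "y": 7.32, "z": 3.1, "ax": 0, "ay": 0, "az": -2.44},
    {"jaw": 8, "x": -0.16, "y": 7.32, "z": 2.6, "ax": 0, "ay": 0, "az": -2.44},
  ],
)

```text
time_s: 16.5
position: [0.6089, 0.157, 0.1787]
eef_rot: [179.6, 0.1, 89.9]
force: [0.6, -0.3, -3.0]
gripper_width: 0.0107
```

```bash
python3 goto.py .608 .158 .0555 90
python3 - <<'E'
from h import *
s=cam('scene')
cv2.imwrite('pics/c3.png',cv2.resize(s['color'][130:310,220:390,::-1],None,fx=3.3,fy=3.3,interpolation=cv2.INTER_CUBIC))
E
```

```text
t 16.5 pos [0.6089 0.157  0.1787] rot [1.796e+02 1.000e-01 8.990e+01] w 0.0107 F [ 0.6 -0.3 -3. ] 
-> shift [-0.019  0.02  -2.465] turn [0.015 0.045 0.008] rows>= 3
```

View pics/c3.png

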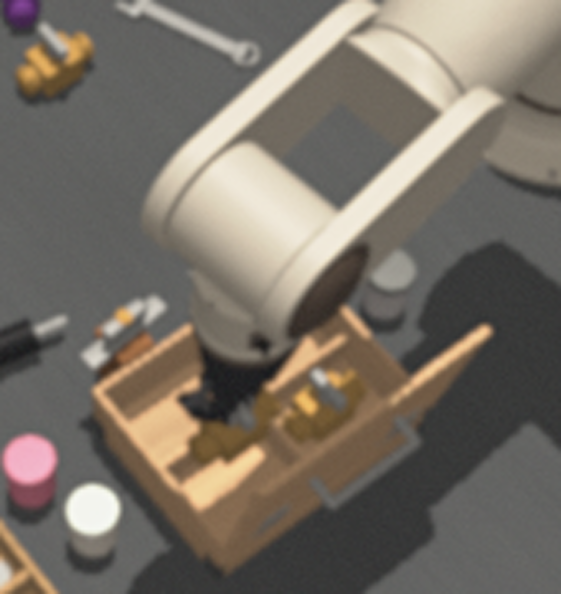

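>>> servo_tool(
  motion=[
    {"jaw": 8, "x": 0, "y": 0, "z": -0.5, "ax": 0, "ay": 0, "az": 0},
    {"jaw": 8, "x": 0, "y": 0, "z": -1, "ax": 0, "ay": 0, "az": 0},
    {"jaw": 8, "x": 0, "y": 0, "z": -1.5, "ax": 0, "ay": 0, "az": 0},
    {"jaw": 8, "x": 0, "y": 0, "z": -1.9, "ax": 0, "ay": 0, "az": 0},
    {"jaw": 8, "x": 0, "y": 0, "z": -2.2, "ax": 0, "ay": 0, "az": 0},
    {"jaw": 8, "x": 0, "y": 0, "z": -2.38, "ax": 0, "ay": 0, "az": 0},
    {"jaw": 8, "x": 0, "y": 0, "z": -2.46, "ax": 0, "ay": 0, "az": 0},
    {"jaw": 8, "x": 0, "y": 0, "z": -2.49, "ax": 0, "ay": 0, "az": 0},
    {"jaw": 8, "x": 0, "y": 0, "z": -2.49, "ax": 0, "ay": 0, "az": 0},
  ],
)

```text
time_s: 17.45
position: [0.6071, 0.1558, 0.0544]
eef_rot: [180.0, 0.2, 89.9]
force: [-40.5, -9.9, 73.4]
gripper_width: 0.0106
```

The force is high, so I'll back off before anything else.

>>> servo_tool(
  motion=[
    {"jaw": 8, "x": 0, "y": 0, "z": 0.04, "ax": 0, "ay": 0, "az": 0},
  ],
)

```text
time_s: 17.55
position: [0.6073, 0.1552, 0.0586]
eef_rot: [179.9, 0.2, 89.9]
force: [0.1, -0.6, -3.1]
gripper_width: 0.0107
```

Run:
```python
from h import *
st=r.get_state();print(st['position'],st['force'],st['wrist_torque'])
s=cam('scene')
cv2.imwrite('pics/c4.png',cv2.resize(s['color'][130:310,220:390,::-1],None,fx=3.3,fy=3.3,interpolation=cv2.INTER_CUBIC))
```

```text
[0.60730109 0.15520103 0.05858569] [ 0.06334349 -0.58412137 -3.10445921] [ 0.0330871  -0.0182015   0.01012854]
```

View pics/c4.png

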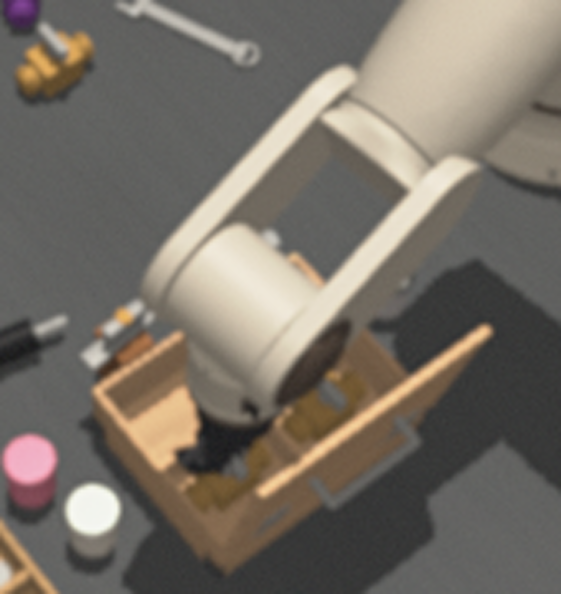

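That was floor contact from over-pressing by 1 mm, and the valve hangs free again. I'll release it just above the floor.

>>> servo_tool(
  motion=[
    {"jaw": 8, "x": 0, "y": 0, "z": -0.04, "ax": 0, "ay": 0, "az": 0},
    {"jaw": 20, "x": 0, "y": 0, "z": -0.04, "ax": 0, "ay": 0, "az": 0},
    {"jaw": 40, "x": 0, "y": 0, "z": -0.04, "ax": 0, "ay": 0, "az": 0},
    {"jaw": 40, "x": 0, "y": 0, "z": -0.04, "ax": 0, "ay": 0, "az": 0},
    {"jaw": 40, "x": 0, "y": 0, "z": 0.3, "ax": 0, "ay": 0, "az": 0},
    {"jaw": 40, "x": 0, "y": 0, "z": 1, "ax": 0, "ay": 0, "az": 0},
    {"jaw": 40, "x": 0, "y": 0, "z": 1.9, "ax": 0, "ay": 0, "az": 0},
    {"jaw": 40, "x": 0, "y": -0.1, "z": 2.7, "ax": 0, "ay": 0, "az": 0},
    {"jaw": 45, "x": -0.1, "y": -0.9, "z": 3, "ax": 0, "ay": 0, "az": 0},
    {"jaw": 50, "x": -0.5, "y": -1.8, "z": 3, "ax": 0, "ay": 0, "az": 0},
    {"jaw": 50, "x": -1, "y": -2.7, "z": 3, "ax": 0, "ay": 0, "az": 0},
    {"jaw": 50, "x": -1.5, "y": -3.6, "z": 3, "ax": 0, "ay": 0, "az": 0},
  ],
)

```text
time_s: 18.8
position: [0.5333, -0.0235, 0.2091]
eef_rot: [179.8, 0.2, 89.9]
force: [0.9, -1.3, 0.4]
gripper_width: 0.0502
```

```bash
python3 m2.py; python3 goto.py .444 -.3585 .0475 89;python3 - <<'E'
from h import *
s=cam('scene')
cv2.imwrite('pics/c5.png',cv2.resize(s['color'][110:310,200:390,::-1],None,fx=3,fy=3,interpolation=cv2.INTER_CUBIC))
E
```

```text
[371.7 182. ] h [ 0.6167 -0.3536] 72 hang 62.3 [0.015 0.046] body [ 0.6179 -0.3541] 148.3 | scene [196.9 165.9] 44 [ 0.615  -0.3538] tri [ 0.6163 -0.3534  0.067 ]
[375.1 237.3] h [ 0.4443 -0.3582] 73 hang 88.4 [0.014 0.049] body [ 0.4443 -0.3583] 179.9 | scene [235.6 141.2] 43 [ 0.441  -0.3579] tri [ 0.4432 -0.3575  0.0677]
t 18.9 pos [ 0.5324 -0.0262  0.2095] rot [179.8   0.3  89.6] w 0.0501 F [ 0.4  1.4 -1.1] 
-> shift [-1.768 -6.647 -3.241] turn [ 0.034  0.028 -0.081] rows>= 8
```

View pics/c5.png

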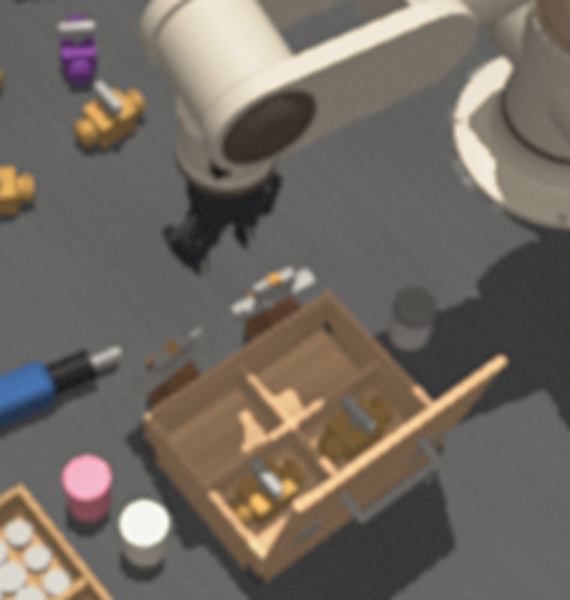

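>>> servo_tool(
  motion=[
    {"jaw": 50, "x": -0.2, "y": -0.6, "z": 0, "ax": 0, "ay": 0, "az": -0.08},
    {"jaw": 50, "x": -0.4, "y": -1.5, "z": 0, "ax": 0, "ay": 0, "az": -0.08},
    {"jaw": 50, "x": -0.7, "y": -2.4, "z": 0, "ax": 0, "ay": 0, "az": -0.08},
    {"jaw": 50, "x": -0.9, "y": -3.3, "z": 0, "ax": 0, "ay": 0, "az": -0.08},
    {"jaw": 50, "x": -1.2, "y": -4.2, "z": 0, "ax": 0, "ay": 0, "az": -0.08},
    {"jaw": 50, "x": -1.4, "y": -5.1, "z": -0.2, "ax": 0, "ay": 0, "az": -0.08},
    {"jaw": 50, "x": -1.6, "y": -5.9, "z": -0.5, "ax": 0, "ay": 0, "az": -0.08},
    {"jaw": 50, "x": -1.77, "y": -6.5, "z": -1, "ax": 0, "ay": 0, "az": -0.08},
    {"jaw": 50, "x": -1.77, "y": -6.64, "z": -1.6, "ax": 0.03, "ay": 0.03, "az": -0.08},
    {"jaw": 50, "x": -1.77, "y": -6.64, "z": -2.3, "ax": 0.03, "ay": 0.03, "az": -0.08},
    {"jaw": 50, "x": -1.77, "y": -6.64, "z": -2.9, "ax": 0.03, "ay": 0.03, "az": -0.08},
    {"jaw": 50, "x": -1.77, "y": -6.64, "z": -3.22, "ax": 0.03, "ay": 0.03, "az": -0.08},
    {"jaw": 50, "x": -1.77, "y": -6.64, "z": -3.22, "ax": 0.03, "ay": 0.03, "az": -0.08},
    {"jaw": 30, "x": -1.77, "y": -6.64, "z": -3.22, "ax": 0.03, "ay": 0.03, "az": -0.08},
    {"jaw": 8, "x": -1.77, "y": -6.64, "z": -3.22, "ax": 0.03, "ay": 0.03, "az": -0.08},
    {"jaw": 8, "x": -1.77, "y": -6.64, "z": -3.22, "ax": 0.03, "ay": 0.03, "az": -0.08},
    {"jaw": 8, "x": -1.77, "y": -6.64, "z": -3.22, "ax": 0.03, "ay": 0.03, "az": -0.08},
    {"jaw": 8, "x": -1.77, "y": -6.64, "z": -3.22, "ax": 0.03, "ay": 0.03, "az": -0.08},
    {"jaw": 8, "x": -1.77, "y": -6.64, "z": -3.22, "ax": 0.03, "ay": 0.03, "az": -0.08},
  ],
)

```text
time_s: 20.85
position: [0.4452, -0.3564, 0.0491]
eef_rot: [179.9, 0.0, 89.0]
force: [-1.5, 0.6, 4.4]
gripper_width: 0.0107
```

```bash
python3 goto.py .482 .070 .215 90
```

```text
t 20.85 pos [ 0.4452 -0.3564  0.0491] rot [179.9   0.   89. ] w 0.0107 F [-1.5  0.6  4.4] 
-> shift [0.735 8.528 3.318] turn [0.001 0.006 0.121] rows>= 10
```

>>> servo_tool(
  motion=[
    {"jaw": 8, "x": 0, "y": 0, "z": 0.3, "ax": 0, "ay": 0, "az": 0},
    {"jaw": 8, "x": 0, "y": 0, "z": 1, "ax": 0, "ay": 0, "az": 0},
    {"jaw": 8, "x": 0, "y": 0.1, "z": 1.8, "ax": 0, "ay": 0, "az": 0},
    {"jaw": 8, "x": 0, "y": 0.5, "z": 2.6, "ax": 0, "ay": 0, "az": 0.12},
    {"jaw": 8, "x": 0.1, "y": 1.2, "z": 3.1, "ax": 0, "ay": 0, "az": 0.12},
    {"jaw": 8, "x": 0.2, "y": 2, "z": 3.32, "ax": 0, "ay": 0, "az": 0.12},
    {"jaw": 8, "x": 0.3, "y": 2.9, "z": 3.32, "ax": 0, "ay": 0, "az": 0.12},
    {"jaw": 8, "x": 0.4, "y": 3.8, "z": 3.32, "ax": 0, "ay": 0, "az": 0.12},
    {"jaw": 8, "x": 0.5, "y": 4.7, "z": 3.32, "ax": 0, "ay": 0, "az": 0.12},
    {"jaw": 8, "x": 0.6, "y": 5.6, "z": 3.32, "ax": 0, "ay": 0, "az": 0.12},
    {"jaw": 8, "x": 0.7, "y": 6.5, "z": 3.32, "ax": 0, "ay": 0, "az": 0.12},
    {"jaw": 8, "x": 0.73, "y": 7.4, "z": 3.32, "ax": 0, "ay": 0, "az": 0.12},
    {"jaw": 8, "x": 0.73, "y": 8.1, "z": 3.32, "ax": 0, "ay": 0, "az": 0.12},
    {"jaw": 8, "x": 0.73, "y": 8.45, "z": 3.32, "ax": 0, "ay": 0, "az": 0.12},
    {"jaw": 8, "x": 0.73, "y": 8.53, "z": 3.3, "ax": 0, "ay": 0, "az": 0.12},
    {"jaw": 8, "x": 0.73, "y": 8.53, "z": 2.9, "ax": 0, "ay": 0, "az": 0.12},
    {"jaw": 8, "x": 0.73, "y": 8.53, "z": 2.4, "ax": 0, "ay": 0, "az": 0.12},
  ],
)

```text
time_s: 22.55
position: [0.4822, 0.0696, 0.1699]
eef_rot: [179.8, 0.0, 90.0]
force: [0.2, -0.1, -3.4]
gripper_width: 0.0108
```

```bash
python3 goto.py .482 .070 .0585 90
python3 - <<'E'
from h import *
s=cam('scene')
cv2.imwrite('pics/c6.png',cv2.resize(s['color'][130:310,220:390,::-1],None,fx=3.3,fy=3.3,interpolation=cv2.INTER_CUBIC))
E
```

```text
t 22.55 pos [0.4822 0.0696 0.1699] rot [179.8   0.   90. ] w 0.0108 F [ 0.2 -0.1 -3.4] 
-> shift [-0.004  0.007 -2.229] turn [ 0.003  0.023 -0.   ] rows>= 3
```

View pics/c6.png

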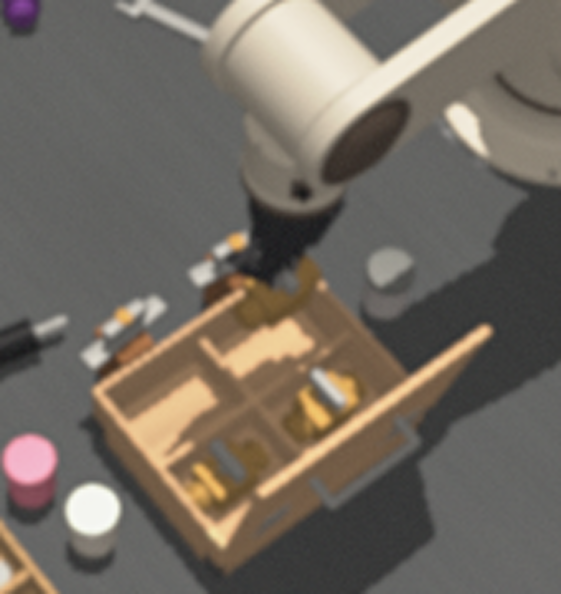

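>>> servo_tool(
  motion=[
    {"jaw": 8, "x": 0, "y": 0, "z": -0.5, "ax": 0, "ay": 0, "az": 0},
    {"jaw": 8, "x": 0, "y": 0, "z": -1, "ax": 0, "ay": 0, "az": 0},
    {"jaw": 8, "x": 0, "y": 0, "z": -1.5, "ax": 0, "ay": 0, "az": 0},
    {"jaw": 8, "x": 0, "y": 0, "z": -1.9, "ax": 0, "ay": 0, "az": 0},
    {"jaw": 8, "x": 0, "y": 0, "z": -2.13, "ax": 0, "ay": 0, "az": 0},
    {"jaw": 8, "x": 0, "y": 0, "z": -2.22, "ax": 0, "ay": 0, "az": 0},
    {"jaw": 8, "x": 0, "y": 0, "z": -2.22, "ax": 0, "ay": 0, "az": 0},
  ],
)

```text
time_s: 23.3
position: [0.4802, 0.0689, 0.057]
eef_rot: [-179.8, 0.0, 90.0]
force: [-22.5, -2.5, 37.3]
gripper_width: 0.0107
```

>>> servo_tool(
  motion=[
    {"jaw": 8, "x": 0, "y": 0, "z": 0.02, "ax": 0, "ay": 0, "az": 0},
    {"jaw": 20, "x": 0, "y": 0, "z": 0.02, "ax": 0, "ay": 0, "az": 0},
    {"jaw": 40, "x": 0, "y": 0, "z": 0.02, "ax": 0, "ay": 0, "az": 0},
    {"jaw": 40, "x": 0, "y": 0, "z": 0.02, "ax": 0, "ay": 0, "az": 0},
    {"jaw": 40, "x": 0, "y": 0, "z": 0.3, "ax": 0, "ay": 0, "az": 0},
    {"jaw": 40, "x": 0, "y": 0, "z": 1, "ax": 0, "ay": 0, "az": 0},
    {"jaw": 40, "x": 0, "y": 0, "z": 1.9, "ax": 0, "ay": 0, "az": 0},
    {"jaw": 40, "x": 0, "y": -0.1, "z": 2.7, "ax": 0, "ay": 0, "az": 0},
    {"jaw": 45, "x": 0, "y": -0.9, "z": 3, "ax": 0, "ay": 0, "az": 0},
    {"jaw": 50, "x": 0, "y": -1.8, "z": 3, "ax": 0, "ay": 0, "az": 0},
    {"jaw": 50, "x": 0.2, "y": -2.7, "z": 3, "ax": 0, "ay": 0, "az": 0},
  ],
)

```text
time_s: 24.4
position: [0.4899, -0.0674, 0.2079]
eef_rot: [-179.9, 0.1, 90.0]
force: [1.4, -0.5, 0.2]
gripper_width: 0.05
```

```bash
python3 m2.py; python3 goto.py .6165 -.3535 .0485 61;python3 - <<'E'
from h import *
s=cam('scene')
cv2.imwrite('pics/c7.png',cv2.resize(s['color'][110:310,170:390,::-1],None,fx=3,fy=3,interpolation=cv2.INTER_CUBIC))
E
```

```text
[371.6 182. ] h [ 0.6167 -0.3536] 72 hang 62.3 [0.015 0.046] body [ 0.6177 -0.354 ] 148.4 | scene [196.9 165.9] 44 [ 0.615  -0.3538] tri [ 0.6163 -0.3534  0.067 ]
t 24.5 pos [ 0.4907 -0.0704  0.2068] rot [-1.798e+02  1.000e-01  8.970e+01] w 0.0503 F [-0.4 -0.1 -0.1] 
-> shift [ 2.516 -5.662 -3.166] turn [ 0.008 -0.027 -3.592] rows>= 7
```

View pics/c7.png

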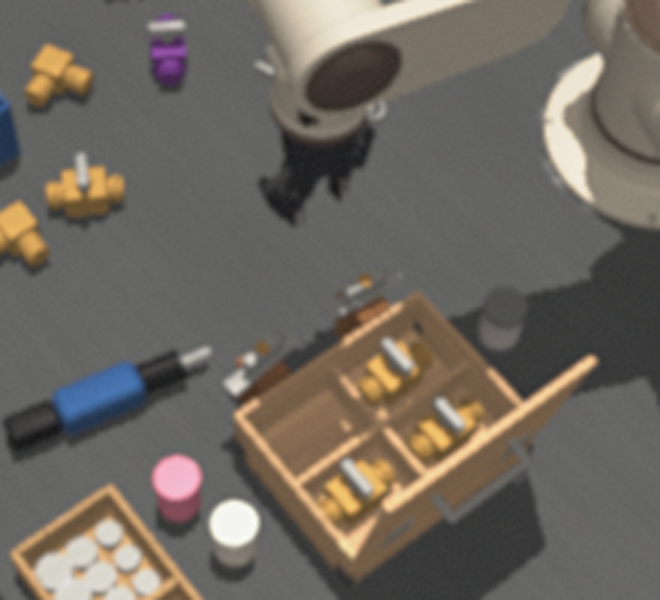

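Three valves are in and upright. Now the last one, at (372,182).

>>> servo_tool(
  motion=[
    {"jaw": 50, "x": 0.3, "y": -0.6, "z": 0, "ax": 0, "ay": 0, "az": -0.5},
    {"jaw": 50, "x": 0.7, "y": -1.5, "z": 0, "ax": 0, "ay": 0, "az": -1.2},
    {"jaw": 50, "x": 1.1, "y": -2.4, "z": 0, "ax": 0, "ay": 0, "az": -1.9},
    {"jaw": 50, "x": 1.5, "y": -3.3, "z": 0, "ax": 0, "ay": 0, "az": -2.6},
    {"jaw": 50, "x": 1.9, "y": -4.2, "z": -0.1, "ax": 0, "ay": 0, "az": -3.2},
    {"jaw": 50, "x": 2.3, "y": -5, "z": -0.3, "ax": 0, "ay": 0, "az": -3.6},
    {"jaw": 50, "x": 2.48, "y": -5.5, "z": -0.7, "ax": 0, "ay": 0, "az": -3.65},
    {"jaw": 50, "x": 2.52, "y": -5.66, "z": -1.3, "ax": 0, "ay": -0.03, "az": -3.65},
    {"jaw": 50, "x": 2.52, "y": -5.66, "z": -2, "ax": 0, "ay": -0.03, "az": -3.65},
    {"jaw": 50, "x": 2.52, "y": -5.66, "z": -2.6, "ax": 0, "ay": -0.03, "az": -3.65},
    {"jaw": 50, "x": 2.52, "y": -5.66, "z": -3, "ax": 0, "ay": -0.03, "az": -3.65},
    {"jaw": 50, "x": 2.52, "y": -5.66, "z": -3.16, "ax": 0, "ay": -0.03, "az": -3.65},
    {"jaw": 50, "x": 2.52, "y": -5.66, "z": -3.16, "ax": 0, "ay": -0.03, "az": -3.65},
    {"jaw": 30, "x": 2.52, "y": -5.66, "z": -3.16, "ax": 0, "ay": -0.03, "az": -3.65},
    {"jaw": 8, "x": 2.52, "y": -5.66, "z": -3.16, "ax": 0, "ay": -0.03, "az": -3.65},
    {"jaw": 8, "x": 2.52, "y": -5.66, "z": -3.16, "ax": 0, "ay": -0.03, "az": -3.65},
    {"jaw": 8, "x": 2.52, "y": -5.66, "z": -3.16, "ax": 0, "ay": -0.03, "az": -3.65},
    {"jaw": 8, "x": 2.52, "y": -5.66, "z": -3.16, "ax": 0, "ay": -0.03, "az": -3.65},
    {"jaw": 8, "x": 2.52, "y": -5.66, "z": -3.16, "ax": 0, "ay": -0.03, "az": -3.65},
  ],
)

```text
time_s: 26.45
position: [0.6168, -0.3515, 0.0502]
eef_rot: [179.9, -0.0, 60.6]
force: [-1.0, 1.3, 7.4]
gripper_width: 0.0105
```

```bash
python3 goto.py .608 .070 .215 90
```

```text
t 26.45 pos [ 0.6168 -0.3515  0.0502] rot [179.9  -0.   60.6] w 0.0105 F [-1.   1.3  7.4] 
-> shift [-0.177  8.43   3.296] turn [3.00e-03 1.40e-02 3.68e+00] rows>= 10
```

>>> servo_tool(
  motion=[
    {"jaw": 8, "x": 0, "y": 0, "z": 0.3, "ax": 0, "ay": 0, "az": 0},
    {"jaw": 8, "x": 0, "y": 0, "z": 1, "ax": 0, "ay": 0, "az": 0},
    {"jaw": 8, "x": 0, "y": 0.1, "z": 1.8, "ax": 0, "ay": 0, "az": 0},
    {"jaw": 8, "x": 0, "y": 0.5, "z": 2.6, "ax": 0, "ay": 0, "az": 0.3},
    {"jaw": 8, "x": 0, "y": 1.2, "z": 3.1, "ax": 0, "ay": 0, "az": 0.8},
    {"jaw": 8, "x": 0, "y": 2, "z": 3.3, "ax": 0, "ay": 0, "az": 1.3},
    {"jaw": 8, "x": -0.1, "y": 2.9, "z": 3.3, "ax": 0, "ay": 0, "az": 1.8},
    {"jaw": 8, "x": -0.1, "y": 3.8, "z": 3.3, "ax": 0, "ay": 0, "az": 2.3},
    {"jaw": 8, "x": -0.1, "y": 4.7, "z": 3.3, "ax": 0, "ay": 0, "az": 2.8},
    {"jaw": 8, "x": -0.18, "y": 5.6, "z": 3.3, "ax": 0, "ay": 0, "az": 3.2},
    {"jaw": 8, "x": -0.18, "y": 6.5, "z": 3.3, "ax": 0, "ay": 0, "az": 3.5},
    {"jaw": 8, "x": -0.18, "y": 7.4, "z": 3.3, "ax": 0, "ay": 0, "az": 3.68},
    {"jaw": 8, "x": -0.18, "y": 8.1, "z": 3.3, "ax": 0, "ay": 0, "az": 3.68},
    {"jaw": 8, "x": -0.18, "y": 8.4, "z": 3.3, "ax": 0, "ay": 0, "az": 3.68},
    {"jaw": 8, "x": -0.18, "y": 8.43, "z": 3.2, "ax": 0, "ay": 0, "az": 3.68},
    {"jaw": 8, "x": -0.18, "y": 8.43, "z": 2.8, "ax": 0, "ay": 0, "az": 3.68},
    {"jaw": 8, "x": -0.18, "y": 8.43, "z": 2.4, "ax": 0, "ay": 0, "az": 3.68},
  ],
)

```text
time_s: 28.15
position: [0.608, 0.069, 0.1703]
eef_rot: [179.8, 0.0, 90.0]
force: [0.4, -0.6, -4.3]
gripper_width: 0.0104
```

```bash
python3 goto.py .608 .070 .0600 90
```

```text
t 28.15 pos [0.608  0.069  0.1703] rot [179.8   0.   90. ] w 0.0104 F [ 0.4 -0.6 -4.3] 
-> shift [-0.     0.021 -2.206] turn [0.003 0.023 0.005] rows>= 3
```

>>> servo_tool(
  motion=[
    {"jaw": 8, "x": 0, "y": 0, "z": -0.5, "ax": 0, "ay": 0, "az": 0},
    {"jaw": 8, "x": 0, "y": 0, "z": -1, "ax": 0, "ay": 0, "az": 0},
    {"jaw": 8, "x": 0, "y": 0, "z": -1.5, "ax": 0, "ay": 0, "az": 0},
    {"jaw": 8, "x": 0, "y": 0, "z": -1.85, "ax": 0, "ay": 0, "az": 0},
    {"jaw": 8, "x": 0, "y": 0, "z": -2.05, "ax": 0, "ay": 0, "az": 0},
    {"jaw": 8, "x": 0, "y": 0, "z": -2.14, "ax": 0, "ay": 0, "az": 0},
    {"jaw": 8, "x": 0, "y": 0, "z": -2.17, "ax": 0, "ay": 0, "az": 0},
    {"jaw": 8, "x": 0, "y": 0, "z": -2.17, "ax": 0, "ay": 0, "az": 0},
  ],
)

```text
time_s: 28.95
position: [0.6084, 0.0687, 0.0625]
eef_rot: [179.8, 0.0, 90.0]
force: [-0.3, 0.5, -2.3]
gripper_width: 0.0109
```

>>> servo_tool(
  motion=[
    {"jaw": 8, "x": 0, "y": 0, "z": -0.05, "ax": 0, "ay": 0, "az": 0},
    {"jaw": 8, "x": 0, "y": 0, "z": -0.05, "ax": 0, "ay": 0, "az": 0},
    {"jaw": 20, "x": 0, "y": 0, "z": -0.05, "ax": 0, "ay": 0, "az": 0},
    {"jaw": 40, "x": 0, "y": 0, "z": -0.05, "ax": 0, "ay": 0, "az": 0},
    {"jaw": 40, "x": 0, "y": 0, "z": -0.05, "ax": 0, "ay": 0, "az": 0},
    {"jaw": 40, "x": 0, "y": 0, "z": 0.3, "ax": 0, "ay": 0, "az": 0},
    {"jaw": 40, "x": 0, "y": 0, "z": 1, "ax": 0, "ay": 0, "az": 0},
    {"jaw": 40, "x": 0, "y": 0, "z": 1.9, "ax": 0, "ay": 0, "az": 0},
    {"jaw": 40, "x": 0, "y": 0, "z": 2.8, "ax": 0, "ay": 0, "az": 0},
    {"jaw": 20, "x": 0, "y": -0.8, "z": 3.6, "ax": 0, "ay": 0, "az": 0},
    {"jaw": 0, "x": -0.7, "y": -1.6, "z": 4.2, "ax": 0, "ay": 0, "az": 0},
    {"jaw": 0, "x": -1.6, "y": -2, "z": 4.9, "ax": 0, "ay": 0, "az": 0},
    {"jaw": 0, "x": -2.5, "y": -2.4, "z": 5.4, "ax": 0, "ay": 0, "az": 0},
    {"jaw": 0, "x": -3.4, "y": -2.4, "z": 5.6, "ax": 0, "ay": 0, "az": 0},
  ],
)

```text
time_s: 30.35
position: [0.46, -0.0486, 0.3357]
eef_rot: [179.7, 0.1, 89.9]
force: [0.0, -1.0, 0.8]
gripper_width: -0.0002
```

Run:
```python
from h import *
s=cam('scene');c=cam('top')
cv2.imwrite('pics/d1.png',np.hstack([cv2.resize(s['color'][170:310,230:370,::-1],None,fx=2.8,fy=2.8,interpolation=cv2.INTER_CUBIC),cv2.resize(c['color'][145:285,145:285,::-1],None,fx=2.8,fy=2.8,interpolation=cv2.INTER_CUBIC)]))
print(r.get_state()['position'],r.get_state()['joint_positions'].round(1))
```

```text
[ 0.4580537  -0.04818138  0.33836037] [-15.6  -6.4  85.4   0.  100.3 -15.5]
```

View pics/d1.png

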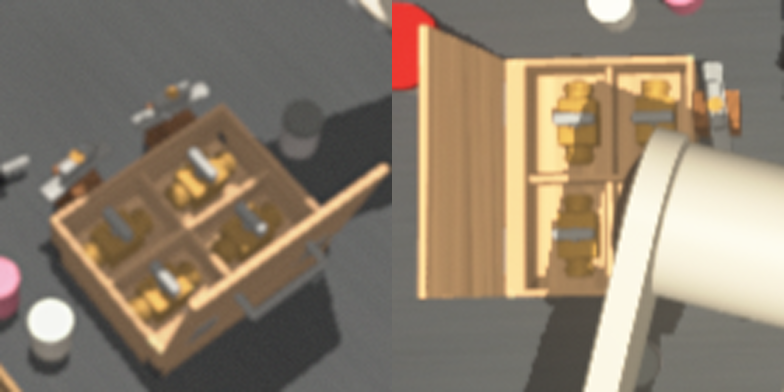

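All four valves lie upright, one per compartment. For the lid, I'll go over its free edge with the fingers shut, drop behind it, and follow the arc down.

>>> servo_tool(
  motion=[
    {"jaw": 0, "x": 0.2, "y": 0.5, "z": 0.3, "ax": 0, "ay": 0, "az": 0},
    {"jaw": 0, "x": 0.5, "y": 1.3, "z": 0.6, "ax": 0, "ay": 0, "az": 0},
    {"jaw": 0, "x": 0.8, "y": 2.2, "z": 0.6, "ax": 0, "ay": 0, "az": 0},
    {"jaw": 0, "x": 1.1, "y": 3.1, "z": 0.6, "ax": 0, "ay": 0, "az": 0},
    {"jaw": 0, "x": 1.4, "y": 4, "z": 0.6, "ax": 0, "ay": 0, "az": 0},
    {"jaw": 0, "x": 1.7, "y": 4.9, "z": 0.6, "ax": 0, "ay": 0, "az": 0},
    {"jaw": 0, "x": 1.78, "y": 5.8, "z": 0.6, "ax": 0, "ay": 0, "az": 0},
    {"jaw": 0, "x": 1.78, "y": 6.6, "z": 0.6, "ax": 0, "ay": 0, "az": 0},
    {"jaw": 0, "x": 1.78, "y": 7.3, "z": 0.6, "ax": 0, "ay": 0, "az": 0},
    {"jaw": 0, "x": 1.78, "y": 7.5, "z": 0.6, "ax": 0, "ay": 0, "az": 0},
    {"jaw": 0, "x": 1.78, "y": 7.5, "z": 0.4, "ax": 0, "ay": 0, "az": 0},
    {"jaw": 0, "x": 1.78, "y": 7.5, "z": -0.2, "ax": 0, "ay": 0, "az": 0},
    {"jaw": 0, "x": 1.78, "y": 7.5, "z": -0.8, "ax": 0, "ay": 0, "az": 0},
    {"jaw": 0, "x": 1.78, "y": 7.5, "z": -1.3, "ax": 0, "ay": 0, "az": 0},
    {"jaw": 0, "x": 1.78, "y": 7.5, "z": -1.64, "ax": 0, "ay": 0, "az": 0},
    {"jaw": 0, "x": 1.78, "y": 7.5, "z": -1.7, "ax": 0, "ay": 0, "az": 0},
  ],
)

```text
time_s: 32.05
position: [0.5466, 0.3251, 0.2507]
eef_rot: [179.6, 0.2, 89.8]
force: [-0.3, 0.1, 0.2]
gripper_width: -0.0002
```

Run:
```python
from h import *
s=cam('scene','e1');st=r.get_state();p=st['position'];print(p,st['force'])
for y,z in((.2805,.252),(.245,.256),(.2007,.2523),(.1589,.2372),(.1225,.2119),(.0938,.1779),(.0748,.1377),(.068,.1088),(.067,.094)):print(((np.array([y,z])-p[1:])/.05).round(2))
```

```text
[0.54686649 0.32546238 0.25193905] [ 0.43198813  0.1015224  -0.50021844]
[-0.9  0. ]
[-1.61  0.08]
[-2.5   0.01]
[-3.33 -0.29]
[-4.06 -0.8 ]
[-4.63 -1.48]
[-5.01 -2.28]
[-5.15 -2.86]
[-5.17 -3.16]
```

View pics/e1.png

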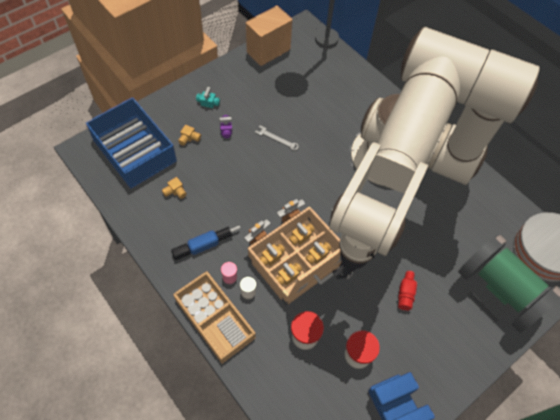

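>>> servo_tool(
  motion=[
    {"jaw": 0, "x": 0, "y": -0.4, "z": 0, "ax": 0, "ay": 0, "az": 0},
    {"jaw": 0, "x": 0, "y": -0.9, "z": 0, "ax": 0, "ay": 0, "az": 0},
    {"jaw": 0, "x": 0, "y": -1.25, "z": 0.04, "ax": 0, "ay": 0, "az": 0},
    {"jaw": 0, "x": 0, "y": -1.61, "z": 0.08, "ax": 0, "ay": 0, "az": 0},
    {"jaw": 0, "x": 0, "y": -2.05, "z": 0.06, "ax": 0, "ay": 0, "az": 0},
    {"jaw": 0, "x": 0, "y": -2.5, "z": 0.01, "ax": 0, "ay": 0, "az": 0},
    {"jaw": 0, "x": 0, "y": -2.92, "z": -0.12, "ax": 0, "ay": 0, "az": 0},
    {"jaw": 0, "x": 0, "y": -3.33, "z": -0.29, "ax": 0, "ay": 0, "az": 0},
    {"jaw": 0, "x": 0, "y": -3.7, "z": -0.52, "ax": 0, "ay": 0, "az": 0},
    {"jaw": 0, "x": 0, "y": -4.06, "z": -0.8, "ax": 0, "ay": 0, "az": 0},
  ],
)

```text
time_s: 33.1
position: [0.5471, 0.1211, 0.2127]
eef_rot: [179.4, 0.2, 89.8]
force: [-0.1, 2.6, 0.4]
gripper_width: 0.0001
```

Run:
```python
from h import *
s=cam('scene');st=r.get_state();p=st['position'];print(p,st['force'])
cv2.imwrite('pics/e2.png',cv2.resize(s['color'][130:330,220:420,::-1],None,fx=3,fy=3,interpolation=cv2.INTER_CUBIC))
for y,z in((.1225,.2119),(.0938,.1779),(.0748,.1377),(.068,.1088),(.067,.094)):print(((np.array([y,z])-p[1:])/.05).round(2))
```

```text
[0.54647017 0.11893637 0.21002713] [ 1.71776748 -2.40295327 -2.26765799]
[0.07 0.04]
[-0.5  -0.64]
[-0.88 -1.45]
[-1.02 -2.02]
[-1.04 -2.32]
```

View pics/e2.png

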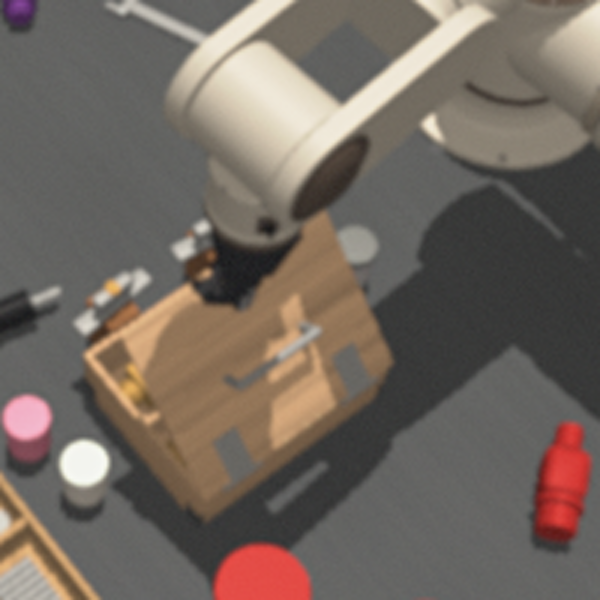

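The lid is following, about half closed. I'll carry on down the arc.

>>> servo_tool(
  motion=[
    {"jaw": 0, "x": 0, "y": -0.25, "z": -0.3, "ax": 0, "ay": 0, "az": 0},
    {"jaw": 0, "x": 0, "y": -0.5, "z": -0.64, "ax": 0, "ay": 0, "az": 0},
    {"jaw": 0, "x": 0, "y": -0.7, "z": -1.03, "ax": 0, "ay": 0, "az": 0},
    {"jaw": 0, "x": 0, "y": -0.88, "z": -1.45, "ax": 0, "ay": 0, "az": 0},
    {"jaw": 0, "x": 0, "y": -0.96, "z": -1.75, "ax": 0, "ay": 0, "az": 0},
    {"jaw": 0, "x": 0, "y": -1.02, "z": -2.02, "ax": 0, "ay": 0, "az": 0},
    {"jaw": 0, "x": 0, "y": -1.03, "z": -2.15, "ax": 0, "ay": 0, "az": 0},
    {"jaw": 0, "x": 0, "y": -1.04, "z": -2.24, "ax": 0, "ay": 0, "az": 0},
    {"jaw": 0, "x": 0, "y": -1.04, "z": -2.28, "ax": 0, "ay": 0, "az": 0},
    {"jaw": 0, "x": 0, "y": -1.04, "z": -2.28, "ax": 0, "ay": 0, "az": 0},
  ],
)

```text
time_s: 34.15
position: [0.5466, 0.0672, 0.0963]
eef_rot: [179.6, 0.3, 89.7]
force: [0.1, -0.2, 0.6]
gripper_width: 0.0001
```

>>> servo_tool(
  motion=[
    {"jaw": 0, "x": 0, "y": 0, "z": -0.03, "ax": 0, "ay": 0, "az": 0},
    {"jaw": 0, "x": 0, "y": 0, "z": -0.05, "ax": 0, "ay": 0, "az": 0},
    {"jaw": 0, "x": 0, "y": 0, "z": -0.05, "ax": 0, "ay": 0, "az": 0},
  ],
)

```text
time_s: 34.45
position: [0.5468, 0.0672, 0.0941]
eef_rot: [179.5, 0.3, 89.7]
force: [1.0, 0.2, 1.4]
gripper_width: 0.0002
```

>>> servo_tool(
  motion=[
    {"jaw": 0, "x": 0, "y": 0, "z": -0.03, "ax": 0, "ay": 0, "az": 0},
    {"jaw": 0, "x": 0, "y": 0, "z": -0.03, "ax": 0, "ay": 0, "az": 0},
  ],
)

```text
time_s: 34.65
position: [0.547, 0.0673, 0.0939]
eef_rot: [179.5, 0.3, 89.7]
force: [-7.5, -0.5, 19.0]
gripper_width: 0.0002
```

The lid is firmly shut: 19 N at z = 0.094. I'll rise and measure the buttons.

>>> servo_tool(
  motion=[
    {"jaw": 0, "x": 0, "y": 0, "z": 0.3, "ax": 0, "ay": 0, "az": 0},
    {"jaw": 10, "x": 0, "y": 0, "z": 1, "ax": 0, "ay": 0, "az": 0},
    {"jaw": 20, "x": -0.5, "y": 0.4, "z": 1.8, "ax": 0, "ay": 0, "az": 0},
    {"jaw": 30, "x": -1.2, "y": 0.9, "z": 2.3, "ax": 0, "ay": 0, "az": 0},
    {"jaw": 40, "x": -2, "y": 1.4, "z": 2.5, "ax": 0, "ay": 0, "az": 0},
    {"jaw": 40, "x": -2.9, "y": 1.8, "z": 2.6, "ax": 0, "ay": 0, "az": 0},
    {"jaw": 40, "x": -3.5, "y": 2, "z": 2.6, "ax": 0, "ay": 0, "az": 0},
  ],
)

```text
time_s: 35.35
position: [0.3698, 0.1683, 0.2247]
eef_rot: [179.4, 0.2, 89.8]
force: [0.3, -0.5, 0.5]
gripper_width: 0.0402
```

Run:
```python
from h import *
c=cam('top');s=cam('scene')
cv2.imwrite('pics/f1.png',np.hstack([cv2.resize(c['color'][150:270,180:290,::-1],None,fx=4,fy=4,interpolation=cv2.INTER_CUBIC)[:440,:400],cv2.resize(s['color'][180:290,230:330,::-1],None,fx=4,fy=4,interpolation=cv2.INTER_CUBIC)]))
P=pts(c)
hs=cv2.cvtColor(c['color'],cv2.COLOR_RGB2HSV)
for nm,(v0,v1) in(('a',(160,206)),('b',(206,252))):
    m=np.zeros((420,560),bool);m[v0:v1,252:280]=1
    m&=(hs[...,1]<60)&(hs[...,2]>130)&(P[...,2]>.08)
    q=np.argwhere(m);Q=np.array([ray(c,u,v,.102)[:2] for v,u in q]);mm=pca(Q);print(nm,len(q),mm)
    g=np.zeros((420,560),bool);g[v0:v1,252:270]=1;g&=(hs[...,0]>10)&(hs[...,0]<26)&(hs[...,1]>120)&(hs[...,2]>170)
    q=np.argwhere(g);print(' dot',len(q),q.mean(0),ray(c,*q.mean(0)[::-1],.131).round(4))
L=P[175:245,190:245];print('lid z',np.percentile(L[...,2],[5,50,95]).round(4), np.polyfit(L[...,1].ravel()[abs(L[...,2].ravel()-.094)<.02],L[...,2].ravel()[abs(L[...,2].ravel()-.094)<.02],1))
```

```text
a 182 (array([ 0.61520556, -0.00762597]), np.float64(-174.43761788756032), array([0.02003566, 0.10897083]))
 dot 124 [183.21774194 259.71774194] [ 0.6104 -0.0057  0.131 ]
b 185 (array([ 0.47594631, -0.00631258]), np.float64(172.37296499426284), array([0.01964083, 0.10870562]))
 dot 111 [229.63063063 260.25225225] [ 0.4735 -0.0042  0.131 ]
lid z [0.0884 0.0937 0.101 ] [6.67915572e-05 9.35793222e-02]
```

View pics/f1.png

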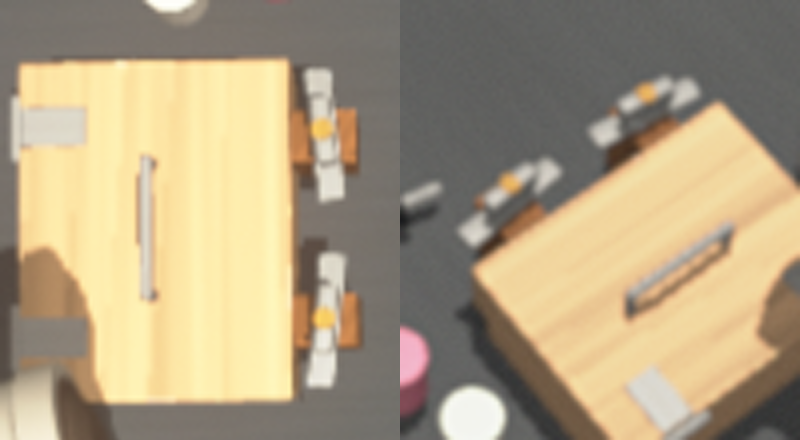

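The lid is shut: median z is 0.0937 with no slope, and both bars still lie along x. I'll triangulate the pivots.

```bash
python3 - <<'E'
from h import *
c=cam('top');s=cam('scene')
def tri(p,q):
    A=[];b=[]
    for k,(u,v) in((c,p),(s,q)):
        f=f_(k);R=np.array(k['R']);t=np.array(k['t']);x,y=(u-k['cx'])/f,(v-k['cy'])/f
        A+=[R[0]-x*R[2],R[1]-y*R[2]];b+=[x*t[2]-t[0],y*t[2]-t[1]]
    return np.linalg.lstsq(np.array(A),np.array(b),rcond=None)[0].round(4)
print(tri((260.5,182),(257.75,225.75)),tri((260.5,229.5),(291.75,203)))
E
python3 goto.py .474 -.005 .107 172.4
```

```text
[ 0.6123 -0.006   0.1283] [ 0.4723 -0.0034  0.1302]
t 35.55 pos [0.3719 0.1675 0.2243] rot [179.4   0.3  89.8] w 0.0402 F [ 0.4 -0.3  0.7] 
-> shift [ 2.042 -3.45  -2.346] turn [-0.026  0.084 10.324] rows>= 11
```

>>> servo_tool(
  motion=[
    {"jaw": 40, "x": 0.3, "y": -0.4, "z": 0, "ax": 0, "ay": 0, "az": 0.6},
    {"jaw": 40, "x": 0.6, "y": -0.9, "z": 0, "ax": 0, "ay": 0.04, "az": 1.5},
    {"jaw": 40, "x": 0.9, "y": -1.4, "z": 0, "ax": -0.03, "ay": 0.08, "az": 2.5},
    {"jaw": 40, "x": 1.2, "y": -1.9, "z": 0, "ax": -0.03, "ay": 0.08, "az": 3.5},
    {"jaw": 40, "x": 1.5, "y": -2.4, "z": 0, "ax": -0.03, "ay": 0.08, "az": 4.5},
    {"jaw": 40, "x": 1.8, "y": -2.9, "z": 0, "ax": -0.03, "ay": 0.08, "az": 5.5},
    {"jaw": 40, "x": 2.02, "y": -3.3, "z": 0, "ax": -0.03, "ay": 0.08, "az": 6.5},
    {"jaw": 40, "x": 2.02, "y": -3.44, "z": 0, "ax": -0.03, "ay": 0.08, "az": 7.5},
    {"jaw": 40, "x": 2.02, "y": -3.44, "z": 0, "ax": -0.03, "ay": 0.08, "az": 8.5},
    {"jaw": 40, "x": 2.02, "y": -3.44, "z": 0, "ax": -0.03, "ay": 0.08, "az": 9.5},
    {"jaw": 40, "x": 2.02, "y": -3.44, "z": 0, "ax": -0.03, "ay": 0.08, "az": 10.2},
    {"jaw": 40, "x": 2.02, "y": -3.44, "z": -0.3, "ax": -0.03, "ay": 0.08, "az": 10.32},
    {"jaw": 40, "x": 2.02, "y": -3.44, "z": -0.6, "ax": -0.03, "ay": 0.08, "az": 10.32},
    {"jaw": 40, "x": 2.02, "y": -3.44, "z": -0.8, "ax": -0.03, "ay": 0.08, "az": 10.32},
    {"jaw": 40, "x": 2.02, "y": -3.44, "z": -0.8, "ax": -0.03, "ay": 0.08, "az": 10.32},
  ],
)

```text
time_s: 37.05
position: [0.4727, -0.005, 0.1828]
eef_rot: [180.0, -0.1, 172.3]
force: [-0.5, -0.1, -0.4]
gripper_width: 0.0397
```

```bash
python3 goto.py .473 -.0045 .107 172.4;  python3 - <<'E'
from h import *
s=cam('scene')
cv2.imwrite('pics/g1.png',cv2.resize(s['color'][150:270,220:360,::-1],None,fx=4,fy=4,interpolation=cv2.INTER_CUBIC))
E
```

```text
t 37.05 pos [ 0.4727 -0.005   0.1828] rot [ 1.800e+02 -1.000e-01  1.723e+02] w 0.0397 F [-0.5 -0.1 -0.4] 
-> shift [ 0.005  0.01  -1.515] turn [-0.003 -0.013  0.01 ] rows>= 2
```

View pics/g1.png

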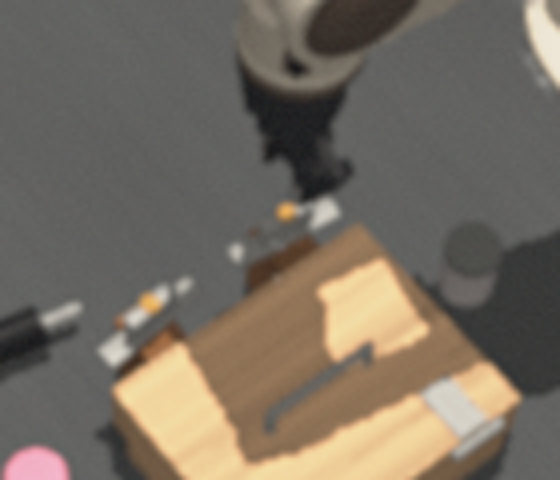

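>>> servo_tool(
  motion=[
    {"jaw": 40, "x": 0, "y": 0, "z": -0.5, "ax": 0, "ay": 0, "az": 0},
    {"jaw": 40, "x": 0, "y": 0, "z": -1, "ax": 0, "ay": 0, "az": 0},
    {"jaw": 40, "x": 0, "y": 0, "z": -1.3, "ax": 0, "ay": 0, "az": 0},
    {"jaw": 40, "x": 0, "y": 0, "z": -1.48, "ax": 0, "ay": 0, "az": 0},
    {"jaw": 40, "x": 0, "y": 0, "z": -1.48, "ax": 0, "ay": 0, "az": 0},
    {"jaw": 30, "x": 0, "y": 0, "z": -1.48, "ax": 0, "ay": 0, "az": 0},
    {"jaw": 20, "x": 0, "y": 0, "z": -1.48, "ax": 0, "ay": 0, "az": 0},
    {"jaw": 10, "x": 0, "y": 0, "z": -1.48, "ax": 0, "ay": 0, "az": 0},
    {"jaw": 10, "x": 0, "y": 0, "z": -1.48, "ax": 0, "ay": 0, "az": 0},
    {"jaw": 10, "x": 0, "y": 0, "z": -1.48, "ax": 0, "ay": 0, "az": 0},
  ],
)

```text
time_s: 38.1
position: [0.4738, -0.0039, 0.1111]
eef_rot: [179.9, 0.1, 172.3]
force: [1.6, 12.0, 7.7]
gripper_width: 0.0126
```

>>> servo_tool(
  motion=[
    {"jaw": 10, "x": 0, "y": 0.01, "z": 0, "ax": 0, "ay": 0, "az": -0.5},
    {"jaw": 10, "x": 0, "y": 0.01, "z": 0, "ax": 0, "ay": 0, "az": -1.2},
    {"jaw": 10, "x": 0, "y": 0.01, "z": 0, "ax": 0, "ay": 0, "az": -2},
    {"jaw": 10, "x": 0, "y": 0.01, "z": 0, "ax": 0, "ay": 0, "az": -2.5},
    {"jaw": 10, "x": 0, "y": 0.01, "z": 0, "ax": 0, "ay": 0, "az": -2.5},
  ],
)

```text
time_s: 38.6
position: [0.4736, -0.0041, 0.1112]
eef_rot: [180.0, 0.1, 152.2]
force: [-0.8, -6.4, -7.3]
gripper_width: 0.0127
```

Forces are low and the pivot is centred. I'll continue.

>>> servo_tool(
  motion=[
    {"jaw": 10, "x": 0, "y": 0, "z": 0, "ax": 0, "ay": 0, "az": -0.6},
    {"jaw": 10, "x": 0, "y": 0, "z": 0, "ax": 0, "ay": 0, "az": -1.4},
    {"jaw": 10, "x": 0, "y": 0, "z": 0, "ax": 0, "ay": 0, "az": -2.2},
    {"jaw": 10, "x": 0, "y": 0, "z": 0, "ax": 0, "ay": 0, "az": -3},
    {"jaw": 10, "x": 0, "y": 0, "z": 0, "ax": 0, "ay": 0, "az": -3.5},
    {"jaw": 10, "x": 0, "y": 0, "z": 0, "ax": 0, "ay": 0, "az": -3.5},
  ],
)

```text
time_s: 39.2
position: [0.4731, -0.0046, 0.1112]
eef_rot: [-180.0, 0.1, 124.0]
force: [-2.5, -5.4, -5.5]
gripper_width: 0.0123
```

>>> servo_tool(
  motion=[
    {"jaw": 10, "x": 0, "y": 0, "z": 0, "ax": 0, "ay": 0, "az": -0.6},
    {"jaw": 10, "x": 0, "y": 0, "z": 0, "ax": 0, "ay": 0, "az": -1.4},
    {"jaw": 10, "x": 0, "y": 0, "z": 0, "ax": 0, "ay": 0, "az": -2.2},
    {"jaw": 10, "x": 0, "y": 0, "z": 0, "ax": 0, "ay": 0, "az": -3},
    {"jaw": 10, "x": 0, "y": 0, "z": 0, "ax": 0, "ay": 0, "az": -3.7},
    {"jaw": 10, "x": 0, "y": 0, "z": 0, "ax": 0, "ay": 0, "az": -4.1},
    {"jaw": 10, "x": 0, "y": 0, "z": 0, "ax": 0, "ay": 0, "az": -4.1},
  ],
)

```text
time_s: 39.9
position: [0.4724, -0.0048, 0.1112]
eef_rot: [-179.9, 0.1, 91.1]
force: [-5.7, -2.9, -3.5]
gripper_width: 0.0123
```

Run:
```python
from h import *
st=r.get_state();print(st['eef_rot'],st['wrist_torque'].round(2),st['force'].round(1))
```

```text
[-1.79855098e+02  1.40551436e-01  9.10789081e+01] [-0.42  1.12 -0.02] [-5.7 -2.9 -3.5]
```

>>> servo_tool(
  motion=[
    {"jaw": 25, "x": 0, "y": 0, "z": 0, "ax": 0, "ay": 0, "az": 0},
    {"jaw": 40, "x": 0, "y": 0, "z": 0, "ax": 0, "ay": 0, "az": 0},
    {"jaw": 40, "x": 0, "y": 0, "z": 0.4, "ax": 0, "ay": 0, "az": 0},
    {"jaw": 40, "x": 0, "y": 0, "z": 1.2, "ax": 0, "ay": 0, "az": 0},
    {"jaw": 40, "x": 0, "y": 0, "z": 1.7, "ax": 0, "ay": 0, "az": -0.6},
    {"jaw": 40, "x": 0.4, "y": 0, "z": 1.7, "ax": 0, "ay": 0, "az": -1.6},
    {"jaw": 40, "x": 0.8, "y": 0, "z": 1.7, "ax": 0, "ay": 0, "az": -2.6},
    {"jaw": 40, "x": 1.3, "y": 0, "z": 1.7, "ax": 0, "ay": 0, "az": -3.6},
    {"jaw": 40, "x": 1.8, "y": 0, "z": 1.7, "ax": 0, "ay": 0, "az": -4.6},
    {"jaw": 40, "x": 2.2, "y": -0.03, "z": 1.7, "ax": 0, "ay": 0, "az": -5.6},
    {"jaw": 40, "x": 2.6, "y": -0.03, "z": 1.7, "ax": 0, "ay": 0, "az": -6.6},
    {"jaw": 40, "x": 2.8, "y": -0.03, "z": 1.7, "ax": 0, "ay": 0, "az": -7.6},
    {"jaw": 40, "x": 2.8, "y": -0.03, "z": 1.7, "ax": 0, "ay": 0, "az": -8.6},
    {"jaw": 40, "x": 2.8, "y": -0.03, "z": 1.7, "ax": 0, "ay": 0, "az": -9.6},
    {"jaw": 40, "x": 2.8, "y": -0.03, "z": 1.7, "ax": 0, "ay": 0, "az": -10.4},
    {"jaw": 40, "x": 2.8, "y": -0.03, "z": 1.7, "ax": 0, "ay": 0, "az": -10.7},
    {"jaw": 40, "x": 2.8, "y": -0.03, "z": 1.7, "ax": 0, "ay": 0, "az": -10.7},
  ],
)

```text
time_s: 41.6
position: [0.6126, -0.0063, 0.1965]
eef_rot: [-179.9, 0.1, 5.4]
force: [-0.1, 0.9, -0.5]
gripper_width: 0.04
```

```bash
python3 goto.py .6125 -.006 .109 5.5;  python3 - <<'E'
from h import *
s=cam('scene')
cv2.imwrite('pics/g2.png',cv2.resize(s['color'][150:270,220:360,::-1],None,fx=4,fy=4,interpolation=cv2.INTER_CUBIC))
E
```

```text
t 41.6 pos [ 0.6126 -0.0063  0.1965] rot [-1.799e+02  1.000e-01  5.400e+00] w 0.04 F [-0.1  0.9 -0.5] 
-> shift [-0.002  0.005 -1.75 ] turn [-0.017 -0.015  0.006] rows>= 2
```

View pics/g2.png

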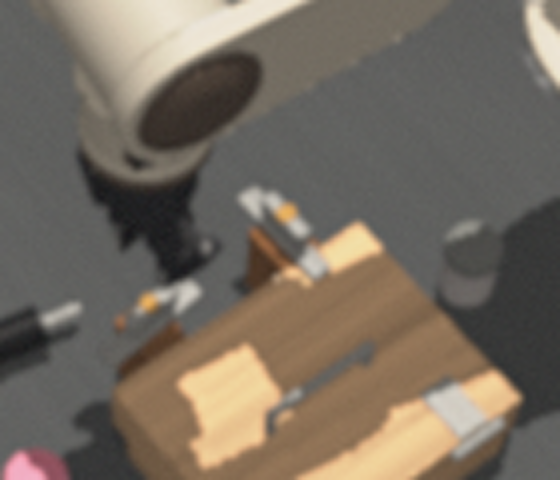

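The first button is square across the lid. I'll descend and grip the second.

>>> servo_tool(
  motion=[
    {"jaw": 40, "x": 0, "y": 0, "z": -0.5, "ax": 0, "ay": 0, "az": 0},
    {"jaw": 40, "x": 0, "y": 0, "z": -1, "ax": 0, "ay": 0, "az": 0},
    {"jaw": 40, "x": 0, "y": 0, "z": -1.5, "ax": 0, "ay": 0, "az": 0},
    {"jaw": 40, "x": 0, "y": 0, "z": -1.7, "ax": 0, "ay": 0, "az": 0},
    {"jaw": 40, "x": 0, "y": 0, "z": -1.72, "ax": 0, "ay": 0, "az": 0},
    {"jaw": 30, "x": 0, "y": 0, "z": -1.72, "ax": 0, "ay": 0, "az": 0},
    {"jaw": 20, "x": 0, "y": 0, "z": -1.72, "ax": 0, "ay": 0, "az": 0},
    {"jaw": 10, "x": 0, "y": 0, "z": -1.72, "ax": 0, "ay": 0, "az": 0},
    {"jaw": 10, "x": 0, "y": 0, "z": -1.72, "ax": 0, "ay": 0, "az": 0},
    {"jaw": 10, "x": 0, "y": 0, "z": -1.72, "ax": 0, "ay": 0, "az": 0},
  ],
)

```text
time_s: 42.65
position: [0.6131, -0.0052, 0.1122]
eef_rot: [-179.8, -0.0, 5.6]
force: [-2.1, 10.2, 7.9]
gripper_width: 0.0127
```

>>> servo_tool(
  motion=[
    {"jaw": 10, "x": 0, "y": 0.01, "z": 0, "ax": 0, "ay": 0, "az": 0.5},
    {"jaw": 10, "x": 0, "y": 0.01, "z": 0, "ax": 0, "ay": 0, "az": 1.2},
    {"jaw": 10, "x": 0, "y": 0.01, "z": 0, "ax": 0, "ay": 0, "az": 2},
    {"jaw": 10, "x": 0, "y": 0.01, "z": 0, "ax": 0, "ay": 0, "az": 2.5},
    {"jaw": 10, "x": 0, "y": 0.01, "z": 0, "ax": 0, "ay": 0, "az": 2.5},
  ],
)

```text
time_s: 43.15
position: [0.613, -0.0048, 0.1123]
eef_rot: [-179.8, -0.0, 25.7]
force: [0.5, -0.8, -6.4]
gripper_width: 0.0125
```

>>> servo_tool(
  motion=[
    {"jaw": 10, "x": 0, "y": 0, "z": 0, "ax": 0, "ay": 0, "az": 0.6},
    {"jaw": 10, "x": 0, "y": 0, "z": 0, "ax": 0, "ay": 0, "az": 1.4},
    {"jaw": 10, "x": 0, "y": 0, "z": 0, "ax": 0, "ay": 0, "az": 2.2},
    {"jaw": 10, "x": 0, "y": 0, "z": 0, "ax": 0, "ay": 0, "az": 3},
    {"jaw": 10, "x": 0, "y": 0, "z": 0, "ax": 0, "ay": 0, "az": 3.8},
    {"jaw": 10, "x": 0, "y": 0, "z": 0, "ax": 0, "ay": 0, "az": 4},
    {"jaw": 10, "x": 0, "y": 0, "z": 0, "ax": 0, "ay": 0, "az": 4},
  ],
)

```text
time_s: 43.85
position: [0.6129, -0.0046, 0.1123]
eef_rot: [-179.8, -0.0, 57.5]
force: [-2.0, 3.1, -6.7]
gripper_width: 0.0125
```

>>> servo_tool(
  motion=[
    {"jaw": 10, "x": 0, "y": 0, "z": 0, "ax": 0, "ay": 0, "az": 0.6},
    {"jaw": 10, "x": 0, "y": 0, "z": 0, "ax": 0, "ay": 0, "az": 1.4},
    {"jaw": 10, "x": 0, "y": 0, "z": 0, "ax": 0, "ay": 0, "az": 2.2},
    {"jaw": 10, "x": 0, "y": 0, "z": 0, "ax": 0, "ay": 0, "az": 3},
    {"jaw": 10, "x": 0, "y": 0, "z": 0, "ax": 0, "ay": 0, "az": 3.6},
    {"jaw": 10, "x": 0, "y": 0, "z": 0, "ax": 0, "ay": 0, "az": 3.86},
    {"jaw": 10, "x": 0, "y": 0, "z": 0, "ax": 0, "ay": 0, "az": 3.86},
  ],
)

```text
time_s: 44.55
position: [0.6126, -0.0044, 0.1122]
eef_rot: [-179.7, -0.0, 88.2]
force: [-3.7, 2.3, -6.4]
gripper_width: 0.0125
```

>>> servo_tool(
  motion=[
    {"jaw": 25, "x": 0, "y": 0, "z": 0, "ax": 0, "ay": 0, "az": 0},
    {"jaw": 40, "x": 0, "y": 0, "z": 0, "ax": 0, "ay": 0, "az": 0},
    {"jaw": 40, "x": 0, "y": 0, "z": 0.4, "ax": 0, "ay": 0, "az": 0},
    {"jaw": 40, "x": 0, "y": 0, "z": 1.2, "ax": 0, "ay": 0, "az": 0},
    {"jaw": 40, "x": 0, "y": 0, "z": 2, "ax": 0, "ay": 0, "az": 0},
    {"jaw": 40, "x": -0.5, "y": -0.8, "z": 2.8, "ax": 0, "ay": 0, "az": 0},
    {"jaw": 40, "x": -1.1, "y": -1.6, "z": 3.2, "ax": 0, "ay": 0, "az": 0},
    {"jaw": 40, "x": -1.8, "y": -2.3, "z": 3.2, "ax": 0, "ay": 0, "az": 0},
    {"jaw": 40, "x": -2.5, "y": -3, "z": 3.2, "ax": 0, "ay": 0, "az": 0},
    {"jaw": 40, "x": -3.2, "y": -3.8, "z": 3.2, "ax": 0, "ay": 0, "az": 0},
    {"jaw": 40, "x": -3.7, "y": -4.6, "z": 3.2, "ax": 0, "ay": 0, "az": 0},
    {"jaw": 40, "x": -4, "y": -5.2, "z": 3.2, "ax": 0, "ay": 0, "az": 0},
    {"jaw": 40, "x": -4, "y": -5.2, "z": 3.2, "ax": 0, "ay": 0, "az": 0},
  ],
)

```text
time_s: 45.85
position: [0.4102, -0.2685, 0.2729]
eef_rot: [-179.8, 0.1, 87.9]
force: [0.5, 0.3, 0.1]
gripper_width: 0.0398
```

Run:
```python
from h import *
c=cam('top','h1');s=cam('scene')
cv2.imwrite('pics/h2.png',np.hstack([cv2.resize(c['color'][150:290,170:290,::-1],None,fx=3.2,fy=3.2,interpolation=cv2.INTER_CUBIC),cv2.resize(s['color'][170:310,230:350,::-1],None,fx=3.2,fy=3.2,interpolation=cv2.INTER_CUBIC)]))
P=pts(c);hs=cv2.cvtColor(c['color'],cv2.COLOR_RGB2HSV)
for nm,(v0,v1) in(('a',(165,203)),('b',(206,252))):
    m=np.zeros((420,560),np.uint8);m[v0:v1,240:285]=1
    m&=((hs[...,1]<60)&(hs[...,2]>120)).astype(np.uint8)
    q=np.argwhere(m);Q=np.array([ray(c,u,v,.102)[:2] for v,u in q]);print(nm,len(q),pca(Q))
L=P[175:240,190:240];print('lid z',np.percentile(L[...,2],[5,50,95]).round(4))
print(r.get_state()['time_s'],r.get_state()['position'])
```

```text
a 214 (array([ 0.61350976, -0.01174821]), np.float64(89.20706282636318), array([0.03377974, 0.10724804]))
b 163 (array([0.474351  , 0.00132534]), np.float64(96.70398883885811), array([0.04735075, 0.10493444]))
lid z [0.0884 0.0937 0.101 ]
45.95 [ 0.41223246 -0.26533594  0.2728296 ]
```

View pics/h2.png

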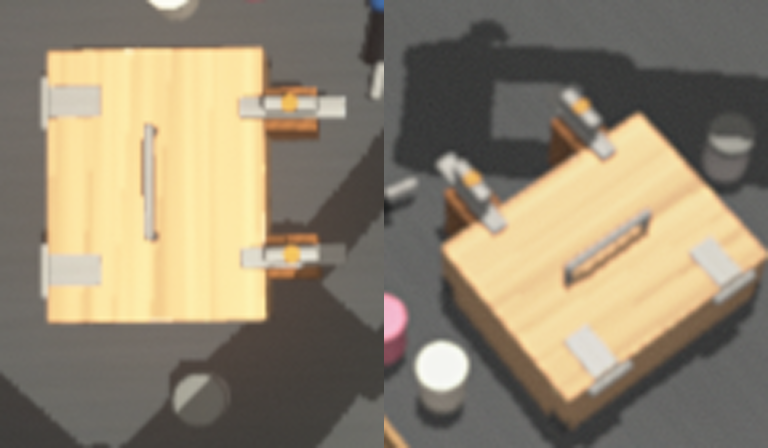

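View pics/h1.png

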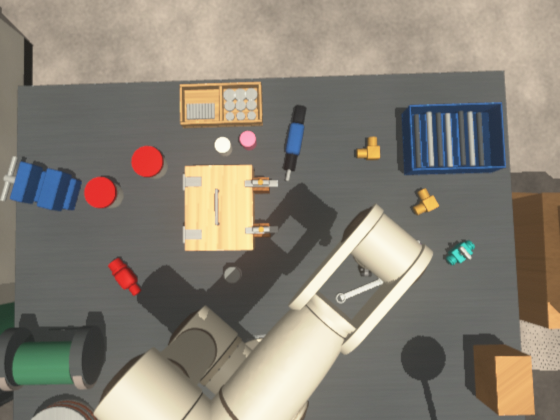

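Both bars lie across the lid edge, the lid is flat at z = 0.094, and the tin stands at top (232,272). The arm is clear and the bystanders I can see are in place, so I'll hand in.

```bash
python3 -c "
from station import r
print(r.close_job())"
```

```text
the job is handed in; nothing more can be done
None
```

I handed the job in at about 46 s, with every part of the task done as far as my last pictures and readings show. `close_job` gives no verdict, so I don't have an official result.

- **Tin:** there was only one. It now stands on the bench by the case; I set it down on contact, and the last pictures show it standing.
- **Valves:** all four were placed upright, one per compartment, confirmed in a picture before I shut the lid. While lowering two of them I pressed too hard on the case floor for a moment (about 73 N and 37 N at the wrist, limit 120 N). I backed off and released them just above the floor.
- **Lid:** I pushed it shut before touching either turnbutton. It met a firm stop at 94 mm, and the depth picture afterwards gave about 93.7 mm with no slope.
- **Turnbuttons:** I turned each until the gripper read 91.1° and 88.2° (square is 90°), and both are across the lid's edge in the last pictures. One colour-mask fit gave 96.7° for the first button because shadow spoiled the mask; the enlarged picture shows it square.
- **Everything else:** I never gripped any bystander or look-alike. Those visible in the last overview are where they were; the arm hid the purple valve and part of the spanner there.

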